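# Unlock the medicine box and put its key back

## Robot

A 6-joint arm with a two-finger parallel gripper is mounted at the origin on a cart in front of the work surface, level with it; the furniture and walls round the work are solid. World frame = base frame: x ahead of the robot, y to its left, z up, the work surface at z = 0. Lengths are in mm, angles in rad, forces in N, time in s.
With the tool pointing down it reaches from about 350 to 775 mm from the base axis. Payload 7.3 kg.
Tool frame: the origin (TCP) lies on the mounting face of the last link; the fingertips stand 178 mm ahead of it and the grasp point (between the pads) lies 159 mm ahead of it (bot.grip_point_offset is the distance from the TCP to the grasp point, in mm); x points along the fingers, y is the direction in which the jaws open and shut, and the axes are right-handed (so a half turn about x gives the same grasp; the last joint's range is limited). The gripper opens to 92 mm and grips with 3 to 60 N. Pads are 19 mm wide; open, the fingers measure 130 mm over their backs; the gripper's body (75 mm by 190 mm) begins 47 mm behind the grasp point.
Start: joints at [-1.331, 0.342, 1.524, -0, 1.275, -0.146], TCP at [197.577, -486.406, 404.741] pointing down, gripper open.
Joint ranges: [-2.53, 2.53], [-0.77, 2.02], [0.04, 2.7], [-1, 4.14], [0.28, 2.66], [-3.11, 3.11]. Speed limits (rad/s): [2.57, 2.57, 3.14, 3.14, 3.14, 3.14].

## Interface

Orientations are given as [roll, pitch, yaw] about the fixed x, y, z axes, in that order (R = Rz(yaw) Ry(pitch) Rx(roll)).
In Python, from plant import bot gives the robot as it stands.
- The arm moves only by the tool arm_command, never from a script. Its argument "moves" is a list of rows, each a list of 5 numbers: the shift along the tool's x, y, z in cm, then the turn about the tool's x in degrees, then the opening, from 0 (shut) to 1 (fully open). A call has 1 to 10 rows; each row is the pose to reach, as a shift and turn from the pose measured when the call began, along the tool's axes at that moment; what a row does not reach only later rows make up. A row lasts 1/10 s, in which the tool goes at most 50 mm and 8.59 degrees, less where a joint would pass 70% of its speed; a pose out of reach is approached as far as the arm can. A call with a gripper value outside its range is refused whole. The fingers move at their own pace and stop on an object; the grip force is fixed at half the most. Time passes only in rows, so rows that repeat a pose let the fingers close. It gives the time, the measured TCP pose, the force and the opening at its end, in the units of the state.
- bot.get_obs(): the state, without advancing time (a new reading comes with each control period).
- bot.capture(name): name is "scene" or "side" or "wrist"; returns a dict with "frame" (384x512x3 uint8, blue, green, red), "K" (3x3 intrinsics, pixels), "origin" and "orientation" of the camera in the world; the wrist camera has in their place "T_tool_cam" (4x4, takes a point from camera to tool coordinates, whose origin is the TCP and whose axes are the tool frame's). Camera axes: x right, y down, z forward; pixel columns grow to the right and rows downward; lengths in mm; the calibration is good to about 2 mm. A picture is of the moment at which its call begins: read the wrist's pose just before it. There is no depth.
- bot.close_job(): hands the job in, once; it reports no verdict.
The state is a dict: "time": time; "joint_positions": joint angles; "dq": joint speeds; "tau": joint torques, N m; "tool_pos": TCP position; "tcp_rot": TCP orientation; "contact_force": force on the tool from outside, world axes, zero at the start; "moment": the same for the moment, N m; "grip_width": finger opening in mm.
Only numpy, scipy, OpenCV 4.12 (cv2) and the standard library are available. Lean on these libraries where they do the work, as an engineer would, in place of code of your own. Each camera call takes 0.05 s, during which the arm holds its last target.

## Task

Unlock the medicine box: take the key with the round head from the wooden key block, push it fully into the lock on the box's sloping front, turn it clockwise to its stop so that the lid springs ajar, and turn it back home, without forcing anything. Then draw the key out and put it back upright and fully down in the slot it came from, leaving the lid ajar; do not disturb the other two keys or the things around.

Things in the scene. Friction and masses are not known exactly. Their poses are not given: they have to be found in the camera images.
- round_key: The key to use: loose, steel, 25 to 50 g, 78 mm long, upright in one of the block's slots. Round flat black head. Origin at the tip of the blade; z from tip to head; x square to the head's flat faces; y along the width of head and bits. Two flat bits (18 mm wide in y, 4 mm thick in x) from z = 0 to 10 mm, tapered over the first 3 mm, then a 5 mm shank. A half turn about z makes no difference to the lock.
- key_head (a point): Centre of the round key's head, at z = 60 mm on the key's axis, where to grip it across x: a disc 36 mm across and 9 mm thick, axes as the key's.
- key_collar (a point): Underside of the round key's collar (15 mm across, 3 mm thick), at z = 16 mm on the key's axis. It comes to rest on the lock plate and on the block's top, and so stops the key when fully in.
- square_key: Another key of the same length, standing in the block, to be left alone; its black head is a rectangle 28 mm wide and 34 mm high. Origin and axes as for the round key.
- bar_key: Another key of the same length, standing in the block, to be left alone; its black head is a T with a cross-bar 42 mm wide. Origin and axes as for the round key.
- key_block: Dark wooden block, fixed, 52 mm (x) by 166 mm (y), 45 mm high; origin under its centre. Three slots in the top at y = -52, 0 and +52 mm, each 8 mm (x) by 22 mm (y), 24 mm deep, each with a key; which stands where varies. A stowed key stands with its collar on the block, its tip 29 mm above the worktop, its bits and head along the block's y.
- lock_plate: Steel lock plate on the box's slope. Origin at the centre of the keyhole, on its face; z out of the slope, 30 degrees from vertical, leaning to the box's front; x up the slope, y left. Keyhole: slot 6.5 mm (x) by 20.5 mm (y), 6 mm deep; behind it the plug's pocket, 6 by 20 mm. The key enters along -z, bits along y; fully in, its tip is at z = -16 mm. Strip and lid lie 2 mm lower.
- lock_plug (a joint): Turn of the lock's plug, rad: 0 = home, 1.571 = its stop, clockwise looking at the lock (about the lock plate's -z). Light friction (0.03 N m), no spring; the key has about 0.11 rad of play in it either way. While it is turned the bits lie behind the plate and the key cannot be drawn out.
- box_lid (a joint): Opening of the lid, rad, hinged at the top of the slope: 0 = shut. The plug's cam holds it; past about 60 degrees of turn the cam lets go and a weak spring lifts the lid to about 0.1 rad (its lower edge, 29 mm up the slope from the keyhole, rises some 14 mm), where it stays when the plug is turned home.
- med_box: Medicine box, fixed, white sheet steel with a raised cross on the lid, 186 mm deep (x), 200 mm wide (y), 66 mm high at the front and 173 mm at the back, its top sloping up 30 degrees away from the robot. Origin at the centre of its underside. A wall cabinet hangs over the worktop's back right (x over 0.46 m, y below -0.2 m): its underside is 0.48 m up.
- salt_shaker: Bystander, loose: glass salt shaker 44 mm across, 90 mm high. Origin under its centre.
- spice_jar: Bystander, loose: spice jar with black cap, 41 mm across, 105 mm high. Origin under its centre.
Things that resemble listed ones, but are neither listed nor needed, are in the scene too. What is shaped like the round_key but yellow is not meant.

How it is judged:
By the outcome, as a careful person would: the job done as asked, in the order asked, and still so for the second after the job is handed in, with the robot touching nothing.
It also fails if it takes over 66 s, if anything falls off the work surface, if the arm or the gripper's body presses on something with over 40 N, if the wrist force passes 120 N, or if a joint passes its speed limit or range.

## Working session

There is one attempt and no reset: what is moved stays moved. The work goes in short steps, Python scripts to look and compute and a tool call to move; the robot and the scene stay as the last step left them, time stands still between calls to the robot, and variables do not carry over. Pictures are saved under pics/ and viewed, and the job is handed in when it is done.

Besides the shell and the picture viewer there is one more tool, called after "Call:" as a command line: name --pt "numbers of a row" for each row, then --argument value for the rest. arm_command: Moves the arm, as the interface text tells. Its arguments: {"type":"object","properties":{"moves":{"type":"array"}},"required":["moves"]}

```bash
ls; mkdir -p pics
python3 - <<'E'
from plant import bot
import cv2
o=bot.get_obs()
print({k:(v if not hasattr(v,'tolist') else v.tolist()) for k,v in o.items()})
print(bot.grip_point_offset)
for n in ["scene","side","wrist"]:
    c=bot.capture(n); cv2.imwrite(f"pics/{n}0.png",c["frame"])
    print(n,{k:(v.tolist() if hasattr(v,'tolist') else v) for k,v in c.items() if k!="frame"})
E
```

```text
pics
{'time': 0.0, 'joint_positions': [-1.330983662506536, 0.34271307879588137, 1.5250051478636841, -3.2908698743795943e-06, 1.2753564026929036, -0.14602625403093447], 'dq': [-0.00037594990135896066, -0.00023716246098073765, -0.0011718522455378161, 0.0019326050321172789, -0.00034836080010674256, -0.0005212353846056162], 'tau': [0.0015229560085572302, -43.12489628791809, -24.421808123588562, 0.07181190652772784, 0.05599001655355096, -0.00013311851034814026], 'tool_pos': [197.55342231160986, -486.2750796274137, 404.0538962868466], 'tcp_rot': [-1.7146991566909027, 1.5693143476896418, 1.8127333757231463], 'contact_force': [-0.047679705406496437, -0.38342643396427456, -0.17794709079819673], 'moment': [-0.03106897839348194, -0.0036734641745398374, 0.013282483151133388], 'grip_width': 91.45757673704784}
159.20000000000002
scene {'K': [[473.338040935608, 0.0, 252.48512539061235], [0.0, 473.338040935608, 191.9905734743087], [0.0, 0.0, 1.0]], 'origin': [-344.6110690902803, -711.5960986535957, 936.9696565541055], 'orientation': [-2.254928801280659, 0.011532741851298711, -1.0324853042446653]}
side {'K': [[452.3129538680344, 0.0, 249.26720240721772], [0.0, 452.3129538680344, 188.79512869778196], [0.0, 0.0, 1.0]], 'origin': [147.25499752620917, 608.9188873006299, 846.1353699101242], 'orientation': [-2.2776071272690017, -0.0055927428874735785, -2.7347470632671516]}
wrist {'K': [[285.19572393448857, 0.0, 255.04147153794483], [0.0, 285.19572393448857, 191.08525991691556], [0.0, 0.0, 1.0]], 'T_tool_cam': [[0.0010209933503164746, -0.2439006796928588, 0.9697996782933768, 21.140722117486966], [0.9999988656380662, 0.0013229608910744928, -0.0007200673986912927, -0.2794532379140069], [-0.0011073821185931718, 0.9697993133735654, 0.24390175375548495, -66.07250836972152], [0.0, 0.0, 0.0, 1.0]]}
```

View pics/scene0.png

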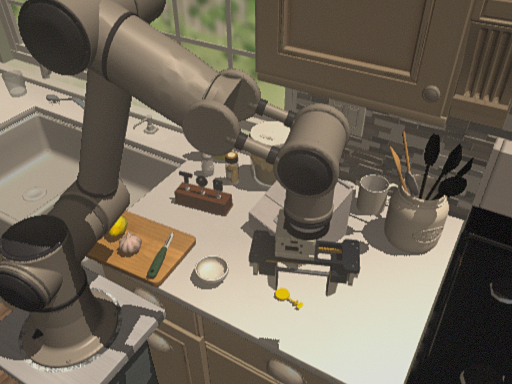

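View pics/side0.png

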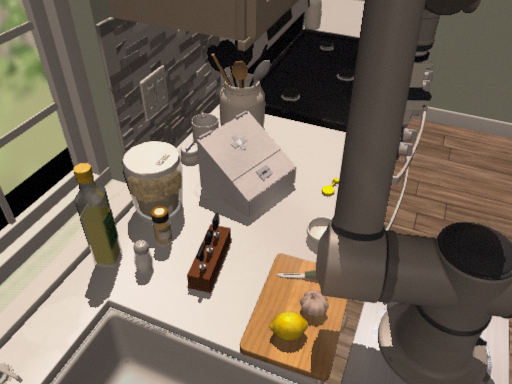

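View pics/wrist0.png

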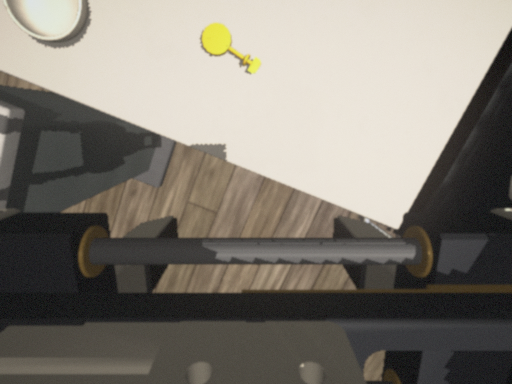

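Run:
```python
import cv2
a=cv2.imread("pics/scene0.png");b=cv2.imread("pics/side0.png")
def z(im,x0,y0,w,h,s,n): cv2.imwrite(n,cv2.resize(im[y0:y0+h,x0:x0+w],None,fx=s,fy=s,interpolation=cv2.INTER_CUBIC))
z(a,165,140,100,75,8,"pics/s_block.png")
z(a,240,165,120,90,6,"pics/s_box.png")
z(b,170,205,80,100,6,"pics/d_block.png")
z(b,185,105,120,120,5,"pics/d_box.png")
```

```text
(no output)
```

View pics/s_block.png

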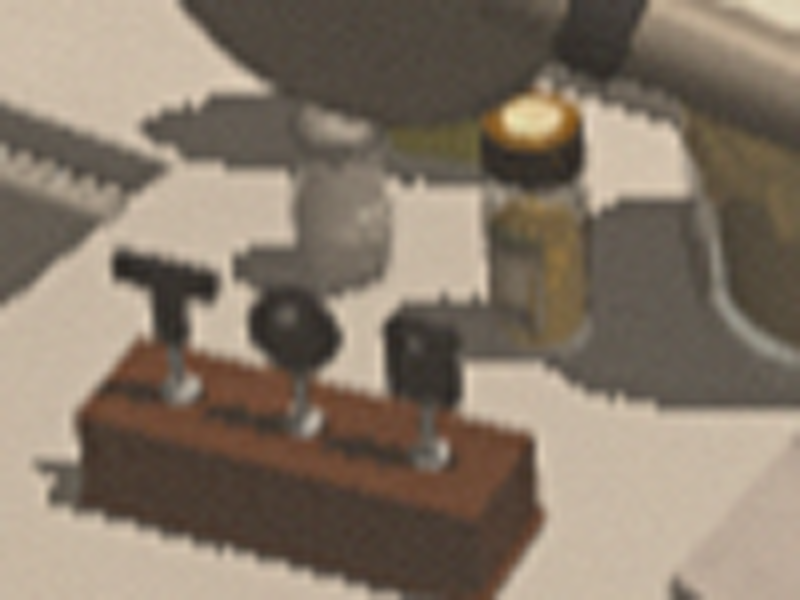

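View pics/d_block.png

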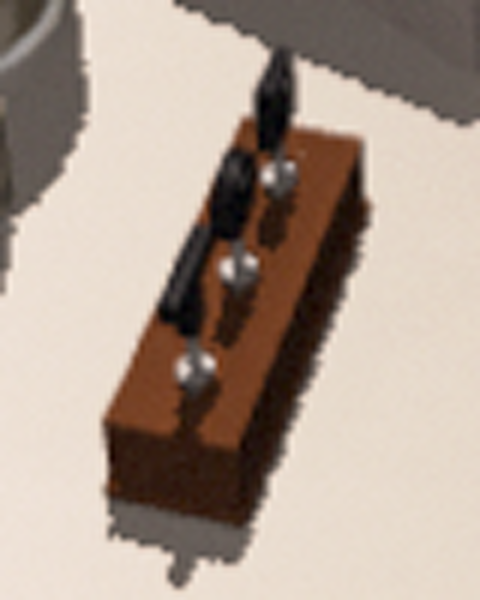

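View pics/s_box.png

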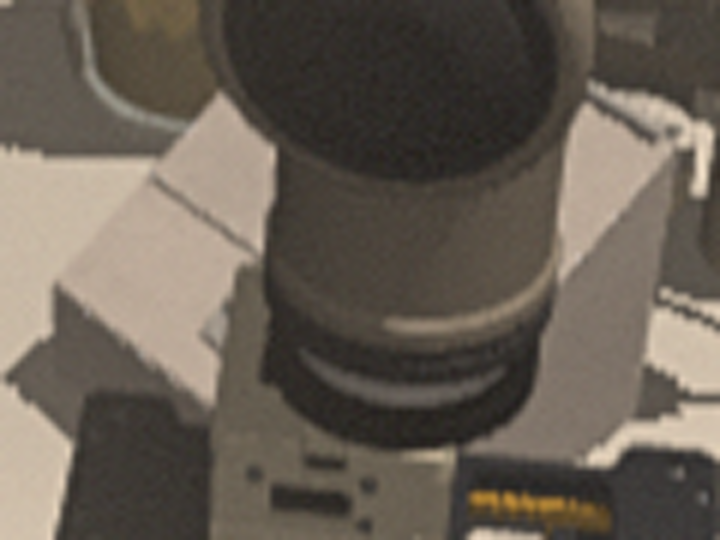

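View pics/d_box.png

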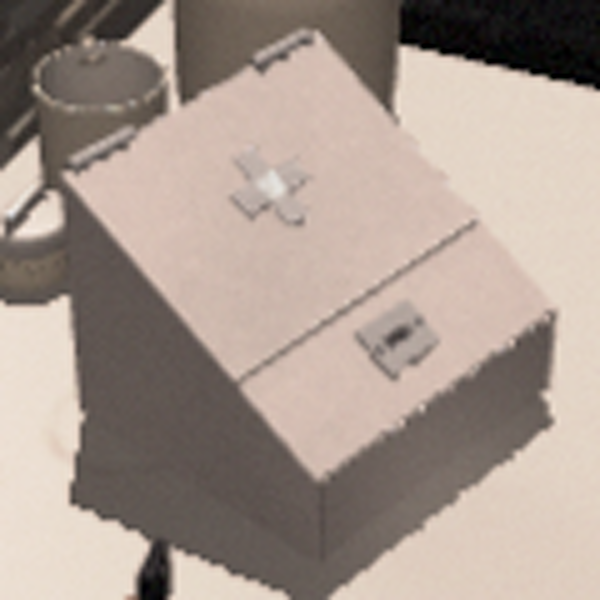

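```bash
cat > h.py <<'E'
import numpy as np
from scipy.spatial.transform import Rotation as Ro
CAM={
"scene":(np.array([[473.338,0,252.485],[0,473.338,191.99],[0,0,1]]),np.array([-344.611,-711.596,936.970]),[-2.2549288,0.0115327,-1.0324853]),
"side":(np.array([[452.313,0,249.267],[0,452.313,188.795],[0,0,1]]),np.array([147.255,608.919,846.135]),[-2.27760713,-0.00559274,-2.73474706])}
def Rm(rpy): return Ro.from_euler('xyz',rpy).as_matrix()
def proj(cam,P):
    K,o,r=CAM[cam]; p=(np.atleast_2d(P)-o)@Rm(r); q=p@K.T; return q[:,:2]/q[:,2:]
def unz(px,s,x0,y0):
    return (np.asarray(px,float)+.5)/s-.5+np.array([x0,y0])
def rz(a): return Ro.from_euler('z',a).as_matrix()
E
cat > fit0.py <<'E'
from h import *
from scipy.optimize import least_squares
import itertools
S=lambda *p:unz(p,8,165,140); D=lambda *p:unz(p,6,170,205)
hx,hy,h=26,83,45
# block: assume block +x away from robot-ish in scene: name corners (sx,sy)
# scene: left = +y? 
obs=[("scene",(-1,1,1),S(80,415)),("scene",(1,1,1),S(140,345)),("scene",(1,-1,1),S(535,435)),("scene",(-1,-1,1),S(480,515)),
("scene",(-1,1,0),S(85,510)),("scene",(-1,-1,0),S(490,598)),("scene",(1,-1,0),S(543,515)),
("side",(1,-1,1),D(245,120)),("side",(-1,-1,1),D(360,138)),("side",(-1,1,1),D(240,448)),("side",(1,1,1),D(108,420)),
("side",(-1,1,0),D(243,522)),("side",(1,1,0),D(108,490)),("side",(-1,-1,0),D(365,205))]
def res(p):
    out=[]
    for c,s,u in obs:
        P=np.array([p[0],p[1],0])+rz(p[2])@np.array([s[0]*hx,s[1]*hy,s[2]*h])
        out.append(proj(c,P)[0]-u)
    return np.array(out)
r=min((least_squares(lambda p:res(p).ravel(),[500,0,a],loss='soft_l1') for a in(-1,0,1)),key=lambda r:r.cost)
print("block",r.x,r.cost);print(res(r.x).round(2).tolist())
T=rz(r.x[2]);b=np.array([r.x[0],r.x[1],0])
for y in(-52,0,52):print(y,(b+T@[0,y,89]).round(1),[proj(c,b+T@[0,y,89])[0].round(1).tolist() for c in CAM])
B=lambda *p:unz(p,5,185,105)
X=93;Y=100;c30,s30=np.cos(np.pi/6),.5
O=[((-X,Y,66),B(320,478)),((-X,-Y,66),B(553,312)),((-X,Y,0),B(322,558)),((X,Y,173),B(65,178)),((X,-Y,173),B(318,32))]
S2=lambda *p:unz(p,6,240,165)
OS=[((-X,Y,66),S2(57,283)),((X,-Y,173),S2(672,150))]
def res2(p):
    T=rz(p[2]);b=np.array([p[0],p[1],0]);out=[]
    for P,u in O: out.append(proj("side",b+T@P)[0]-u)
    for P,u in OS: out.append(proj("scene",b+T@P)[0]-u)
    for s,yy,c,u in [(p[3],p[4],"side",B(398,338)),(p[3]+29,Y,"side",B(240,382)),(p[3]+29,-Y,"side",B(477,222)),(p[3]+29,Y,"scene",S2(153,180))]:
        out.append(proj(c,b+T@np.array([-X+s*c30,yy,66+s*s30+2*(yy!=Y and yy!=-Y)]))[0]-u)
    return np.array(out)
r=min((least_squares(lambda p:res2(p).ravel(),[650,-200,a,45,0],loss='soft_l1') for a in(-1,0,1)),key=lambda r:r.cost)
print("box",r.x,r.cost);print(res2(r.x).round(2).tolist())
T=rz(r.x[2]);b=np.array([r.x[0],r.x[1],0]);s=r.x[3]
print("keyhole",b+T@[-X+s*c30-2*s30,r.x[4],66+s*s30+2*c30])
E
python3 fit0.py
```

```text
block [ 5.12904827e+02 -1.45894173e+01  1.65965870e-01] 4.588455261586062
[[-0.63, 0.04], [0.04, -1.21], [0.28, -0.44], [0.05, 0.24], [0.46, -0.41], [-0.46, 1.42], [-0.14, 1.03], [-0.73, -1.17], [0.13, -0.55], [-0.19, -0.21], [-0.47, -0.08], [0.33, -0.06], [1.17, 0.75], [-0.3, 0.76]]
-52 [521.5 -65.9  89. ] [[217.7, 184.7], [215.2, 221.1]]
0 [512.9 -14.6  89. ] [[201.5, 180.8], [208.6, 236.6]]
52 [504.3  36.7  89. ] [[185.7, 177.1], [201.4, 253.3]]
box [ 5.42596011e+02 -3.13695661e+02 -3.34518115e-01  3.69024710e+01
  3.99079393e+00] 9.404692123107912
[[0.17, 0.26], [1.39, -1.24], [-0.35, 2.63], [-0.66, -2.05], [0.09, -1.5], [-1.01, -0.23], [1.12, -1.45], [-0.11, -0.15], [0.03, 0.02], [1.57, -0.78], [-1.44, -0.79]]
keyhole [ 485.30376827 -289.55697917   86.18328629]
```

Call:
arm_command --pt "0 0 0 5 1" --pt "-2 0 0 5 1" --pt "-4 0 0 5 1" --pt "-4 0 0 5 1"

```text
time: 0.55
tool_pos: [197.7, -486.7, 446.4]
tcp_rot: [1.507, 1.567, -1.336]
contact_force: [0.5, -0.2, 0.6]
grip_width: 92.4
```

```bash
cat > st.py <<'E'
from plant import bot
from h import *
o=bot.get_obs(); R=Rm(o["tcp_rot"])
print("t",round(o["time"],2),"q",np.round(o["joint_positions"],3).tolist(),"p",np.round(o["tool_pos"],1).tolist(),"w",round(o["grip_width"],1))
print("R cols x,y,z",R.T.round(4).tolist(),"F",np.round(o["contact_force"],1).tolist(),"M",np.round(o["moment"],2).tolist())
print([a for a in dir(bot) if not a.startswith("_")])
E
python3 st.py
```

```text
t 0.55 q [-1.331, 0.312, 1.451, -0.0, 1.375, -0.059] p [197.7, -486.7, 446.4] w 92.4
R cols x,y,z [[0.0008, -0.0033, -1.0], [0.2942, -0.9557, 0.0034], [-0.9557, -0.2942, 0.0002]] F [0.5, -0.2, 0.6] M [0.02, 0.02, 0.01]
['Unreachable', 'capture', 'close_job', 'get_obs', 'grip_point_offset']
```

Call:
arm_command --pt "-5 0 0 0 1" --pt "-10 0 0 0 1" --pt "-15 0 0 0 1" --pt "-20 0 0 0 1" --pt "-25 0 0 0 1" --pt "-30 0 0 0 1" --pt "-35 0 0 0 1" --pt "-40 0 0 0 1"

```text
time: 1.35
tool_pos: [195.0, -481.1, 801.6]
tcp_rot: [1.622, 1.562, -1.221]
contact_force: [0.2, -2.4, 0.2]
grip_width: 92.0
```

```bash
python3 st.py
```

```text
t 1.35 q [-1.334, 0.518, 0.113, 0.002, 2.501, -0.06] p [195.0, -481.1, 801.6] w 92.0
R cols x,y,z [[0.0031, -0.0086, -1.0], [0.2941, -0.9557, 0.0092], [-0.9558, -0.2941, -0.0005]] F [0.2, -2.4, 0.2] M [-0.08, 0.0, -0.04]
['Unreachable', 'capture', 'close_job', 'get_obs', 'grip_point_offset']
```

Call:
arm_command --pt "-5 0 0 0 1" --pt "-10 0 0 0 1" --pt "-15 0 0 0 1" --pt "-20 0 0 0 1" --pt "-25 0 0 0 1"

```text
time: 1.85
tool_pos: [158.9, -395.7, 865.2]
tcp_rot: [1.654, 1.543, -1.189]
contact_force: [-0.2, 0.3, 0.9]
grip_width: 92.4
```

```bash
python3 st.py
```

```text
t 1.85 q [-1.371, 0.42, 0.038, 0.011, 2.657, -0.089] p [158.9, -395.7, 865.2] w 92.4
R cols x,y,z [[0.0103, -0.0255, -0.9996], [0.2941, -0.9554, 0.0274], [-0.9557, -0.2942, -0.0023]] F [-0.2, 0.3, 0.9] M [0.06, -0.03, -0.01]
['Unreachable', 'capture', 'close_job', 'get_obs', 'grip_point_offset']
```

Call:
arm_command --pt "-10 -5 0 0 1" --pt "-10 -10 0 0 1" --pt "-10 -15 0 0 1" --pt "-10 -20 0 0 1" --pt "-10 -25 0 0 1"

```text
time: 2.35
tool_pos: [164.4, -324.2, 902.6]
tcp_rot: [1.457, 1.447, -1.386]
contact_force: [0.2, 0.5, -0.3]
grip_width: 91.9
```

```bash
python3 st.py
```

```text
t 2.35 q [-1.31, 0.323, 0.037, -0.02, 2.657, -0.056] p [164.4, -324.2, 902.6] w 91.9
R cols x,y,z [[0.0227, -0.1218, -0.9923], [0.2926, -0.9483, 0.1231], [-0.956, -0.2931, 0.0141]] F [0.2, 0.5, -0.3] M [0.05, 0.06, 0.04]
['Unreachable', 'capture', 'close_job', 'get_obs', 'grip_point_offset']
```

```bash
cat > kin.py <<'E'
from h import *
from scipy.optimize import least_squares
Ry=lambda a:Ro.from_euler('y',a).as_matrix()
Lp=None
def fk(q,L):
    L1,a2,L2,a3,L3,z0,r0,d=L
    A=rz(q[0]); B=A@Ry(q[1]); C=B@Ry(q[2]); D=C@rz(q[3]); E=D@Ry(q[4]); F=E@rz(q[5])
    p=A@np.array([r0,d,z0])+B@np.array([0,0,L1])+C@np.array([a2,0,L2])+E@np.array([0,0,L3])
    return p,np.column_stack([F[:,2],-F[:,0],-F[:,1]])
data=[([-1.330984,.342713,1.525005,0,1.275356,-.146026],[197.553,-486.275,404.054],[-1.714699,1.569314,1.812733]),
([-1.331,.312,1.451,0,1.375,-.059],[197.7,-486.7,446.4],[1.507,1.567,-1.336]),
([-1.334,.518,.113,.002,2.501,-.06],[195,-481.1,801.6],[1.622,1.562,-1.221]),
([-1.371,.42,.038,.011,2.657,-.089],[158.9,-395.7,865.2],[1.654,1.543,-1.189]),
([-1.31,.323,.037,-.02,2.657,-.056],[164.4,-324.2,902.6],[1.457,1.447,-1.386])]
if __name__=="__main__":
    def f(L): return np.concatenate([fk(q,L)[0]-p for q,p,_ in data]+[(np.array(L)[[1,3,6]])*0.01])
    r=least_squares(f,[450,0,400,0,150,200,0,76]); print(r.x.round(1),r.cost); print(f(r.x)[:15].reshape(-1,3).round(2).tolist())
    for q,p,e in data: print(np.abs(fk(q,r.x)[1]-Rm(e)).max().round(3))
E
python3 kin.py
```

```text
[ 5.068e+02  4.620e+01  3.797e+02  0.000e+00  1.455e+02  2.275e+02
 -3.000e-01  7.650e+01] 0.19550750042210563
[[0.1, -0.05, -0.03], [0.02, 0.07, 0.03], [-0.06, 0.1, 0.05], [0.05, -0.13, -0.25], [-0.12, 0.01, 0.21]]
0.0
0.0
0.001
0.001
0.001
```

```bash
cat >> kin.py <<'E'
LL=[506.8,46.2,379.7,0,145.5,227.5,-.3,76.5]
LO=np.array([-2.53,-.77,.04,-1,.28,-3.11]);HI=np.array([2.53,2.02,2.7,4.14,2.66,3.11])
def ik(q0,p,R,W=500):
    def f(q):
        pp,RR=fk(q,LL); return np.concatenate([pp-p,W*Ro.from_matrix(R.T@RR).as_rotvec()])
    q0=np.clip(q0,LO+1e-4,HI-1e-4)
    r=least_squares(f,q0,bounds=(LO,HI),xtol=1e-10); return r.x,f(r.x)
E
python3 - <<'E'
from kin import *
q0=[-1.371,.42,.038,.011,2.657,-.089]
p0,R0=fk(q0,LL)
for k in (5,15,25):
  p=p0+R0@np.array([-100,-k*10,0])
  for W in (50,200,500,2000,10000):
    q,e=ik(q0,p,R0,W); pp,RR=fk(q,LL); print(k,W,q.round(3).tolist(),pp.round(0).tolist(),RR[:,0].round(3).tolist())
E
```

```text
5 50 [-1.449, 0.247, 0.04, 0.2, 2.243, -0.003] [142.0, -342.0, 952.0] [0.222, -0.537, -0.814]
5 200 [-1.41, 0.304, 0.04, 0.066, 2.66, -0.077] [135.0, -326.0, 909.0] [0.052, -0.129, -0.99]
5 500 [-1.399, 0.282, 0.133, 0.02, 2.66, -0.109] [136.0, -328.0, 898.0] [0.02, -0.064, -0.998]
5 2000 [-1.398, 0.268, 0.185, 0.013, 2.66, -0.114] [136.0, -327.0, 892.0] [0.011, -0.028, -1.0]
5 10000 [-1.398, 0.267, 0.188, 0.013, 2.66, -0.114] [136.0, -327.0, 892.0] [0.01, -0.025, -1.0]
15 50 [-1.492, 0.17, 0.04, 0.219, 2.597, -0.013] [113.0, -248.0, 952.0] [0.137, -0.306, -0.942]
15 200 [-1.439, 0.139, 0.192, 0.035, 2.66, -0.135] [112.0, -246.0, 930.0] [0.036, -0.147, -0.988]
15 500 [-1.435, 0.104, 0.317, 0.018, 2.66, -0.147] [112.0, -245.0, 914.0] [0.016, -0.059, -0.998]
15 2000 [-1.434, 0.092, 0.36, 0.015, 2.66, -0.149] [112.0, -245.0, 908.0] [0.011, -0.028, -1.0]
15 10000 [-1.434, 0.092, 0.364, 0.015, 2.66, -0.149] [112.0, -245.0, 907.0] [0.01, -0.025, -1.0]
25 50 [-1.533, -0.014, 0.231, 0.031, 2.66, -0.23] [84.0, -155.0, 955.0] [0.024, -0.26, -0.965]
25 200 [-1.521, -0.057, 0.389, 0.017, 2.66, -0.233] [85.0, -156.0, 933.0] [0.015, -0.148, -0.989]
25 500 [-1.514, -0.084, 0.502, 0.018, 2.66, -0.225] [87.0, -158.0, 916.0] [0.012, -0.063, -0.998]
25 2000 [-1.51, -0.094, 0.547, 0.019, 2.66, -0.221] [88.0, -159.0, 908.0] [0.01, -0.028, -1.0]
25 10000 [-1.51, -0.095, 0.55, 0.019, 2.66, -0.221] [88.0, -159.0, 907.0] [0.01, -0.025, -1.0]
```

```bash
cat > rows.py <<'E'
from plant import bot
from kin import *
def rows(wps,turn=0,n=None,opening=1,step=48,start=None):
    """world TCP waypoints list; total turn deg; prints rows (cm,deg) in tool frame of now"""
    o=bot.get_obs(); p=np.array(o["tool_pos"]); R=Rm(o["tcp_rot"])
    pts=[p]
    for w in wps:
        w=np.array(w,float); d=np.linalg.norm(w-pts[-1]); k=max(1,int(np.ceil(d/step)))
        pts+= [pts[-1]+(w-pts[-1])*i/k for i in range(1,k+1)]
    pts=np.array(pts[1:]); N=len(pts); 
    m=n or max(N,int(np.ceil(abs(turn)/8.5)))
    out=[]
    for i in range(m):
        P=pts[min(i,N-1)]; s=R.T@(P-p)/10; out.append([round(float(v),2) for v in s]+[round(turn*(i+1)/m,1),opening])
    for i in range(0,len(out),10): print(out[i:i+10])
    return R
def tilt():
    o=bot.get_obs(); R=Rm(o["tcp_rot"]); x=R[:,0]
    print("tilt deg",np.degrees(np.arccos(-x[2])).round(2),"az",np.arctan2(x[1],x[0]).round(3),"yaw tool y",np.arctan2(R[1,1],R[0,1]).round(4),"q",np.round(o["joint_positions"],3).tolist(),"p",np.round(o["tool_pos"],1).tolist(),"t",round(o["time"],2),"w",round(o["grip_width"],1),"F",np.round(o["contact_force"],1).tolist())
E
python3 - <<'E'
from rows import *
w=[(300,-250,750),(390,-100,720),(390,80,720),(280,280,720),(100,390,720),(-60,400,720)]
rows(w,-82)
E
```

```text
[[2.91, -0.99, -3.07, -3.0, 1], [5.82, -1.98, -6.14, -6.1, 1], [8.73, -2.97, -9.21, -9.1, 1], [11.64, -3.96, -12.29, -12.1, 1], [14.55, -4.95, -15.36, -15.2, 1], [14.88, -7.94, -18.62, -18.2, 1], [15.22, -10.93, -21.88, -21.3, 1], [15.56, -13.92, -25.14, -24.3, 1], [15.9, -16.91, -28.4, -27.3, 1], [15.35, -21.18, -29.72, -30.4, 1]]
[[14.8, -25.45, -31.04, -33.4, 1], [14.26, -29.71, -32.36, -36.4, 1], [13.71, -33.98, -33.67, -39.5, 1], [13.17, -38.42, -32.74, -42.5, 1], [12.63, -42.86, -31.81, -45.6, 1], [12.1, -47.29, -30.88, -48.6, 1], [11.56, -51.73, -29.95, -51.6, 1], [11.02, -56.17, -29.02, -54.7, 1], [10.67, -59.3, -26.22, -57.7, 1], [10.32, -62.44, -23.43, -60.7, 1]]
[[9.97, -65.58, -20.63, -63.8, 1], [9.62, -68.72, -17.83, -66.8, 1], [9.27, -71.86, -15.04, -69.9, 1], [9.15, -73.27, -11.29, -72.9, 1], [9.03, -74.68, -7.54, -75.9, 1], [8.91, -76.08, -3.79, -79.0, 1], [8.79, -77.49, -0.03, -82.0, 1]]
```

Call:
arm_command --pt "2.9 -1 -3.1 -5 1" --pt "5.8 -2 -6.1 -12 1" --pt "8.7 -3 -9.2 -20 1" --pt "11.6 -4 -12.3 -28 1" --pt "14.5 -5 -15.4 -36 1" --pt "14.9 -8 -18.6 -44 1" --pt "15.2 -11 -21.9 -52 1" --pt "15.6 -14 -25.1 -60 1" --pt "15.9 -17 -28.4 -68 1" --pt "15.4 -21.2 -29.7 -76 1"

```text
time: 3.35
tool_pos: [393.0, -53.3, 716.1]
tcp_rot: [0.076, 1.45, -1.433]
contact_force: [0.3, 0.3, -0.3]
grip_width: 92.0
```

Run:
```python
from rows import *
tilt()
rows([(390,-20,720),(390,80,720),(280,280,720),(100,390,720),(-60,400,720)],-8)
```

```text
tilt deg 6.95 az -1.433 yaw tool y 0.0617 q [-0.289, 0.047, 1.064, -0.12, 1.977, -0.401] p [393.0, -53.3, 716.1] t 3.35 w 92.0 F [0.3, 0.3, -0.3]
[[-0.79, -0.09, -3.27, -0.4, 1], [-1.19, 0.12, -6.57, -0.9, 1], [-1.59, 0.32, -9.88, -1.3, 1], [-1.99, 0.53, -13.18, -1.8, 1], [-2.5, -1.42, -17.28, -2.2, 1], [-3.02, -3.37, -21.37, -2.7, 1], [-3.54, -5.32, -25.47, -3.1, 1], [-4.05, -7.27, -29.56, -3.6, 1], [-4.57, -9.22, -33.66, -4.0, 1], [-4.89, -12.67, -36.06, -4.4, 1]]
[[-5.21, -16.13, -38.45, -4.9, 1], [-5.54, -19.59, -40.85, -5.3, 1], [-5.86, -23.05, -43.25, -5.8, 1], [-6.18, -26.5, -45.64, -6.2, 1], [-6.28, -30.48, -46.13, -6.7, 1], [-6.38, -34.46, -46.62, -7.1, 1], [-6.47, -38.43, -47.11, -7.6, 1], [-6.57, -42.41, -47.59, -8.0, 1]]
```

Call:
arm_command --pt "-0.8 0 -3.3 0 1" --pt "-1.6 0.3 -9.9 0 1" --pt "-2 0.5 -13.2 0 1" --pt "-2.5 -1.4 -17.3 0 1" --pt "-3 -3.4 -21.4 0 1" --pt "-3.5 -5.3 -25.5 0 1" --pt "-4.6 -9.2 -33.7 0 1" --pt "-4.9 -12.7 -36 0 1" --pt "-5.2 -16 -38.5 0 1" --pt "-5.6 -20 -41 0 1"

```text
time: 4.35
tool_pos: [182.2, 339.9, 718.6]
tcp_rot: [0.056, 1.447, -1.452]
contact_force: [0.9, 1.1, -0.5]
grip_width: 91.9
```

Run:
```python
from rows import *
tilt()
rows([(100,390,820),(-50,380,920),(-50,380,1100)],0)
```

```text
tilt deg 7.11 az -1.452 yaw tool y 0.0625 q [0.911, 0.065, 1.039, -0.102, 2.125, 0.799] p [182.2, 339.9, 718.6] t 4.35 w 91.9 F [0.9, 1.1, -0.5]
[[-3.6, -2.61, -1.41, 0.0, 1], [-7.2, -5.21, -2.81, 0.0, 1], [-10.8, -7.82, -4.22, 0.0, 1], [-13.3, -11.56, -3.89, 0.0, 1], [-15.81, -15.3, -3.56, 0.0, 1], [-18.31, -19.04, -3.24, 0.0, 1], [-20.82, -22.78, -2.91, 0.0, 1], [-25.28, -22.75, -2.35, 0.0, 1], [-29.75, -22.72, -1.8, 0.0, 1], [-34.21, -22.69, -1.24, 0.0, 1]]
[[-38.68, -22.65, -0.68, 0.0, 1]]
```

Call:
arm_command --pt "-3.5 -3 -1.5 0 1" --pt "-7 -6 -2.8 0 1" --pt "-10.8 -9 -4.2 0 1" --pt "-12 -13 -4 0 1" --pt "-14 -17 -4 0 1" --pt "-15 -21 -3.5 0 1" --pt "-17 -25 -3.5 0 1" --pt "-19 -28 -3.5 0 1"

```text
time: 5.15
tool_pos: [-100.0, 366.5, 861.0]
tcp_rot: [0.054, 1.468, -1.452]
contact_force: [0.9, 0.6, 0.6]
grip_width: 91.5
```

Run:
```python
from rows import *
tilt()
rows([(-110,370,1050)],0)
```

```text
tilt deg 5.87 az -1.452 yaw tool y 0.0644 q [1.637, 0.275, 0.312, -0.011, 2.657, 1.563] p [-100.0, 366.5, 861.0] t 5.15 w 91.5 F [0.9, 0.6, 0.6]
[[-4.71, -0.22, 0.38, 0.0, 1], [-9.43, -0.43, 0.76, 0.0, 1], [-14.14, -0.65, 1.14, 0.0, 1], [-18.85, -0.87, 1.52, 0.0, 1]]
```

Already saturating and untilting. Push further up.

Call:
arm_command --pt "-4.7 0 0.4 0 1" --pt "-9.4 0 0.8 0 1" --pt "-14 0 1 0 1"

```text
time: 5.45
tool_pos: [-93.6, 339.3, 874.0]
tcp_rot: [0.061, 1.498, -1.446]
contact_force: [0.4, 0.2, -0.4]
grip_width: 91.3
```

Run:
```python
from rows import *
tilt()
```

```text
tilt deg 4.18 az -1.446 yaw tool y 0.064 q [1.623, 0.226, 0.331, -0.011, 2.657, 1.55] p [-93.6, 339.3, 874.0] t 5.45 w 91.3 F [0.4, 0.2, -0.4]
```

Call:
arm_command --pt "-5 0 0 0 1" --pt "-10 0 0 0 1" --pt "-20 0 0 0 1"

```text
time: 5.75
tool_pos: [-87.4, 317.4, 884.8]
tcp_rot: [0.087, 1.528, -1.422]
contact_force: [-0.1, 0.5, -0.1]
grip_width: 91.6
```

Run:
```python
from rows import *
tilt()
```

```text
tilt deg 2.44 az -1.422 yaw tool y 0.0625 q [1.607, 0.189, 0.338, -0.01, 2.657, 1.536] p [-87.4, 317.4, 884.8] t 5.75 w 91.6 F [-0.1, 0.5, -0.1]
```

Call:
arm_command --pt "-10 0 0 0 1" --pt "-20 0 0 0 1" --pt "-20 0 0 0 1" --pt "-20 0 0 0 1"

```text
time: 6.15
tool_pos: [-81.6, 290.4, 895.5]
tcp_rot: [0.292, 1.558, -1.216]
contact_force: [-0.1, 0.1, -0.4]
grip_width: 92.0
```

Run:
```python
from rows import *
tilt()
w=[(100,350,800),(330,170,650),(440,50,500),(480,0,400)]
rows(w,-6)
```

```text
tilt deg 0.74 az -1.216 yaw tool y 0.0623 q [1.591, 0.142, 0.354, -0.009, 2.657, 1.52] p [-81.6, 290.4, 895.5] t 6.15 w 92.0 F [-0.1, 0.1, -0.4]
[[1.91, 3.69, -0.99, -0.3, 1], [3.82, 7.38, -1.98, -0.6, 1], [5.73, 11.07, -2.96, -0.9, 1], [7.64, 14.77, -3.95, -1.2, 1], [9.55, 18.46, -4.94, -1.5, 1], [11.74, 21.57, -2.2, -1.8, 1], [13.93, 24.68, 0.55, -2.1, 1], [16.12, 27.79, 3.29, -2.4, 1], [18.31, 30.9, 6.04, -2.7, 1], [20.5, 34.01, 8.78, -3.0, 1]]
[[22.69, 37.12, 11.52, -3.3, 1], [24.88, 40.24, 14.27, -3.6, 1], [27.91, 42.27, 16.76, -3.9, 1], [30.95, 44.31, 19.26, -4.2, 1], [33.99, 46.34, 21.75, -4.5, 1], [37.03, 48.38, 24.25, -4.8, 1], [40.07, 50.41, 26.74, -5.1, 1], [43.43, 51.63, 28.45, -5.4, 1], [46.79, 52.84, 30.15, -5.7, 1], [50.15, 54.05, 31.86, -6.0, 1]]
```

Call:
arm_command --pt "3.8 7.4 -2 -1 1" --pt "7.6 14.8 -4 -2 1" --pt "11.7 21.6 -2.2 -3 1" --pt "13.9 24.7 0.5 -4 1" --pt "18.3 30.9 6 -5 1" --pt "20.5 34 8.8 -6 1" --pt "24.9 40 14 -6 1" --pt "28 42.3 16.8 -6 1" --pt "34 46.3 21.8 -6 1" --pt "37 48.4 24.3 -6 1"

```text
time: 7.15
tool_pos: [302.7, 171.9, 642.8]
tcp_rot: [0.152, 1.558, -1.252]
contact_force: [0.7, 0.5, 0.1]
grip_width: 91.9
```

Run:
```python
from rows import *
tilt()
rows([(505,-15,400)],0)
```

```text
tilt deg 0.74 az -1.252 yaw tool y 0.1667 q [0.301, -0.076, 1.38, -0.013, 1.837, 0.13] p [302.7, 171.9, 642.8] t 7.15 w 91.9 F [0.7, 0.5, 0.1]
[[3.07, 2.1, 2.68, 0.0, 1], [6.15, 4.2, 5.37, 0.0, 1], [9.22, 6.3, 8.05, 0.0, 1], [12.29, 8.4, 10.74, 0.0, 1], [15.37, 10.5, 13.42, 0.0, 1], [18.44, 12.6, 16.11, 0.0, 1], [21.52, 14.7, 18.79, 0.0, 1], [24.59, 16.8, 21.48, 0.0, 1]]
```

Call:
arm_command --pt "3.1 2.1 2.7 0 1" --pt "6.2 4.2 5.4 0 1" --pt "9.2 6.3 8 0 1" --pt "12.3 8.4 10.7 0 1" --pt "15.4 10.5 13.4 0 1" --pt "18.4 12.6 16.1 0 1" --pt "21.5 14.7 18.8 0 1" --pt "24.6 16.8 21.5 0 1" --pt "24.6 16.8 21.5 0 1" --pt "24.6 16.8 21.5 0 1"

```text
time: 8.15
tool_pos: [505.0, -15.5, 398.6]
tcp_rot: [-0.123, 1.559, -1.528]
contact_force: [-0.4, 0.8, 0.7]
grip_width: 92.1
```

Run:
```python
from rows import *
import cv2,pickle
tilt()
o=bot.get_obs()
for n in ["wrist","scene","side"]:
    c=bot.capture(n); cv2.imwrite(f"pics/{n}1.png",c["frame"])
    if n=="wrist": pickle.dump((o,c),open("w1.pkl","wb"))
tilt()
```

```text
tilt deg 0.65 az -1.528 yaw tool y 0.1656 q [-0.179, 0.311, 1.587, -0.012, 1.241, -0.341] p [505.0, -15.5, 398.6] t 8.15 w 92.1 F [-0.4, 0.8, 0.7]
tilt deg 0.78 az -1.129 yaw tool y 0.1676 q [-0.177, 0.307, 1.586, -0.012, 1.241, -0.341] p [504.6, -14.4, 401.1] t 8.3 w 91.9 F [-0.3, 0.5, 0.5]
```

View pics/wrist1.png

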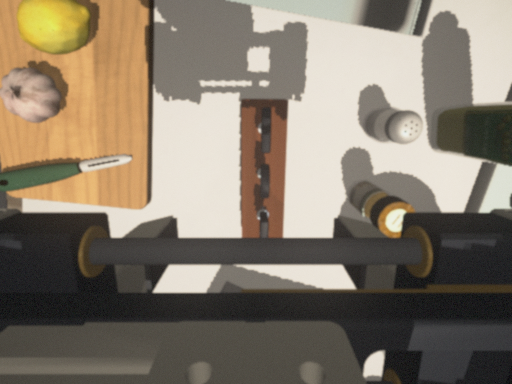

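View pics/scene1.png

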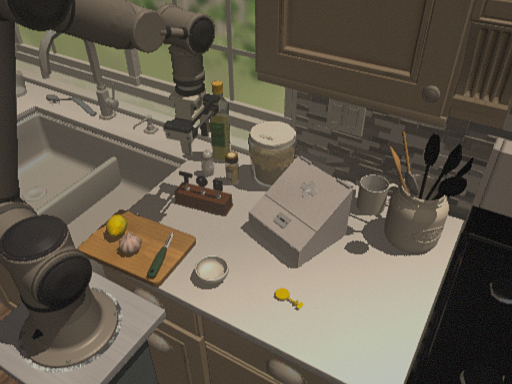

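Run:
```python
import cv2
a=cv2.imread("pics/wrist1.png");b=cv2.imread("pics/scene1.png");d=cv2.imread("pics/side1.png")
def z(im,x0,y0,w,h,s,n): cv2.imwrite(n,cv2.resize(im[y0:y0+h,x0:x0+w],None,fx=s,fy=s,interpolation=cv2.INTER_CUBIC))
z(a,225,90,80,155,5,"pics/w1z.png")
z(b,240,155,120,110,6,"pics/s1z.png")
z(d,185,105,120,120,5,"pics/d1z.png")
```

```text
(no output)
```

View pics/w1z.png

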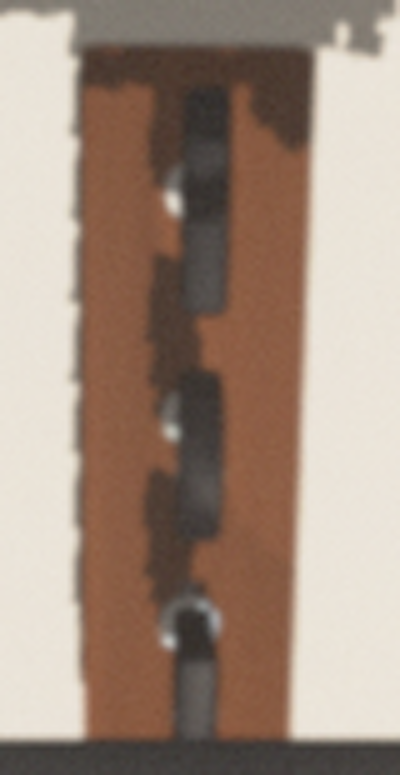

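View pics/s1z.png

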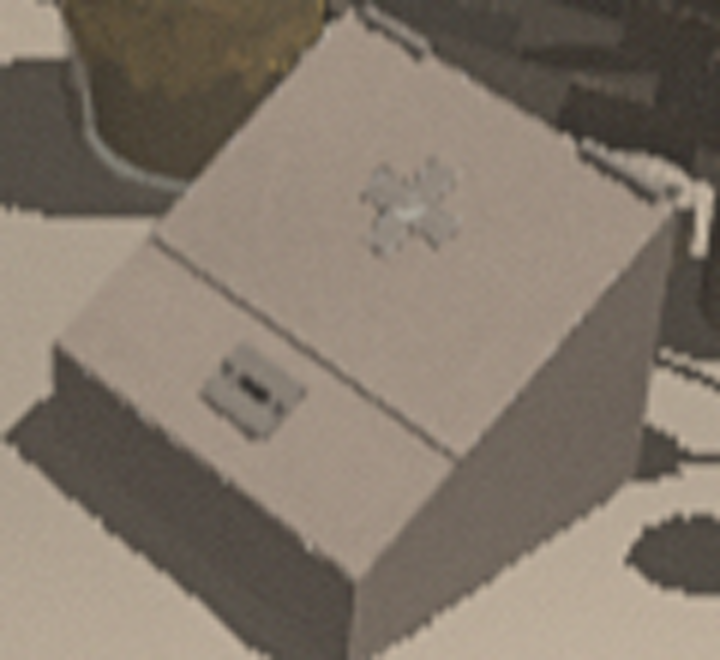

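View pics/d1z.png

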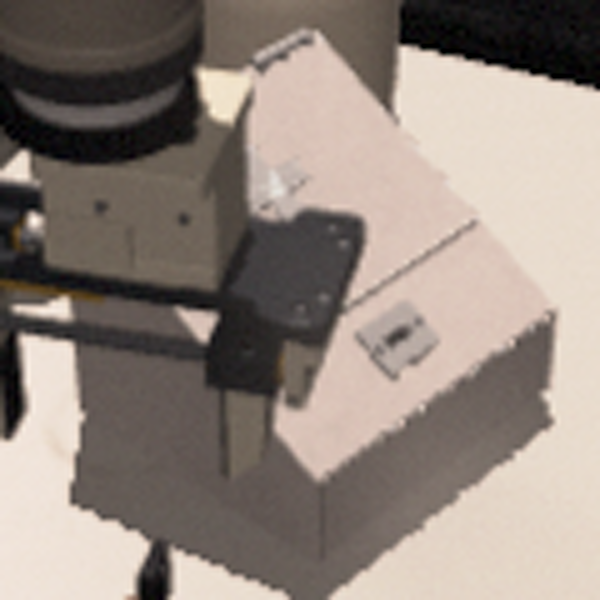

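```bash
cat > wfit.py <<'E'
from h import *
import pickle
def wproj(o,c,P):
    R=Rm(o["tcp_rot"]); t=(np.atleast_2d(P)-np.array(o["tool_pos"]))@R
    T=np.array(c["T_tool_cam"]); q=(t-T[:3,3])@T[:3,:3]@np.array(c["K"]).T
    return q[:,:2]/q[:,2:]
E
python3 - <<'E'
from wfit import *
from scipy.optimize import least_squares
o,c=pickle.load(open("w1.pkl","rb"))
Z=lambda *p:unz(p,5,225,90)
def P(p,l): return np.array([p[0],p[1],0])+rz(p[2])@np.array(l,float)
def f(p):
    r=[]
    r+=list(wproj(o,c,P(p,[-26,83,45]))[0]-Z(80,47)); r+=list(wproj(o,c,P(p,[26,83,45]))[0]-Z(313,47))
    a=wproj(o,c,[P(p,[-26,-40,45]),P(p,[-26,40,45])]);u=Z(88,735); t=(u[1]-a[0,1])/(a[1,1]-a[0,1]); r.append((a[0]+t*(a[1]-a[0]))[0]-u[0])
    a=wproj(o,c,[P(p,[26,-40,45]),P(p,[26,40,45])]);u=Z(288,735); t=(u[1]-a[0,1])/(a[1,1]-a[0,1]); r.append((a[0]+t*(a[1]-a[0]))[0]-u[0])
    return np.array(r)
r=least_squares(f,[513,-14,.166]);print(r.x,f(r.x).round(2))
p=r.x
def show(n,l): q=wproj(o,c,P(p,l))[0]; print(n,((q-[225,90]+.5)*5-.5).round(0))
show("headtop",[0,0,107]);show("head front +y",[0,18,89]);show("head front -y",[0,-18,89])
show("headL",[-4.5,0,105]);show("headR",[4.5,0,105]);show("T top",[0,52,107]);show("collar",[0,0,48]);show("T collar",[0,52,48])
E
```

```text
[ 5.14384426e+02 -1.29789722e+01  1.61895439e-01] [-0.17 -0.11  0.13  0.12 -0.7   0.74]
headtop [200. 476.]
head front +y [198. 370.]
head front -y [196. 540.]
headL [177. 474.]
headR [223. 474.]
T top [204. 203.]
collar [192. 418.]
T collar [195. 191.]
```

Run:
```python
from rows import *
tilt()
rows([(514.4,-13,300),(514.4,-13,249)],0.3)
```

```text
tilt deg 0.78 az -1.129 yaw tool y 0.1676 q [-0.177, 0.307, 1.586, -0.012, 1.241, -0.341] p [504.6, -14.4, 401.1] t 8.3 w 91.9 F [-0.3, 0.5, 0.5]
[[3.37, 0.32, -0.04, 0.1, 1], [6.74, 0.64, -0.07, 0.1, 1], [10.11, 0.96, -0.11, 0.2, 1], [12.66, 0.95, -0.15, 0.2, 1], [15.21, 0.94, -0.18, 0.3, 1]]
```

Call:
arm_command --pt "3.4 0.5 0 0.3 1" --pt "6.7 0.95 -0.1 0.3 1" --pt "10 0.95 -0.1 0.3 1" --pt "12.7 0.95 -0.15 0.3 1" --pt "14.5 0.95 -0.18 0.3 1" --pt "15.2 0.95 -0.18 0.3 1" --pt "15.2 0.95 -0.18 0.3 1" --pt "15.2 0.95 -0.18 0.3 1"

```text
time: 9.1
tool_pos: [514.9, -12.7, 250.6]
tcp_rot: [0.41, 1.556, -0.997]
contact_force: [-0.1, -0.4, 0.1]
grip_width: 91.7
```

Run:
```python
from rows import *
import cv2,pickle
tilt()
o=bot.get_obs()
c=bot.capture("wrist"); cv2.imwrite(f"pics/wrist2.png",c["frame"])
c=bot.capture("side"); f=c["frame"][170:310,150:290]; cv2.imwrite(f"pics/side2.png",cv2.resize(f,None,fx=4,fy=4,interpolation=cv2.INTER_CUBIC))
```

```text
tilt deg 0.87 az -0.997 yaw tool y 0.1629 q [-0.171, 0.502, 1.754, -0.015, 0.876, -0.324] p [514.9, -12.7, 250.6] t 9.1 w 91.7 F [-0.1, -0.4, 0.1]
```

View pics/wrist2.png

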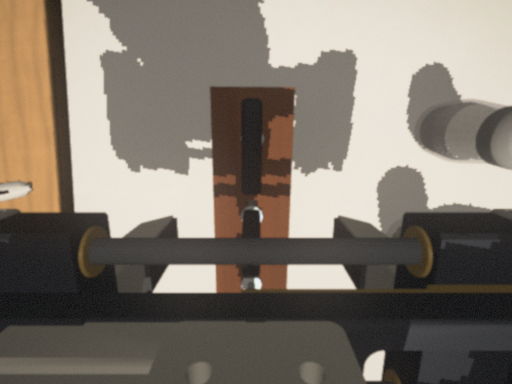

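View pics/side2.png

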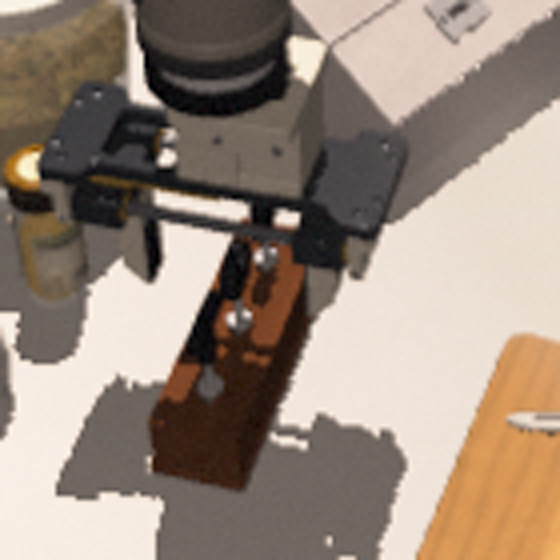

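Run:
```python
from wfit import *
from plant import bot
o=bot.get_obs(); c=pickle.load(open("w1.pkl","rb"))[1]
p=[514.4,-13,.162]
P=lambda l:np.array([p[0],p[1],0])+rz(p[2])@np.array(l,float)
for n,l in dict(edge=[0,83,45],Ttop=[0,52,107],Tlow=[0,52,70],Tc=[0,52,48],Rtop=[0,0,107],Ry=[0,18,89],Rc=[0,0,48],Rb=[0,0,71],Sc=[0,-52,48]).items(): print(n,wproj(o,c,P(l))[0].round(0))
R=Rm(o["tcp_rot"]);print("grip",np.array(o["tool_pos"])+R[:,0]*159.2)
```

```text
edge [251.  85.]
Ttop [250. 148.]
Tlow [251. 141.]
Tc [251. 138.]
Rtop [250. 259.]
Ry [250. 210.]
Rc [251. 216.]
Rb [251. 229.]
Sc [251. 285.]
grip [516.27125431 -14.9360362   91.38025208]
```

Call:
arm_command --pt "0.2 -0.15 -0.2 0 1" --pt "0.2 -0.15 -0.2 0 1" --pt "0.2 -0.15 -0.2 0 0.5" --pt "0.2 -0.15 -0.2 0 0.3" --pt "0.2 -0.15 -0.2 0 0.15" --pt "0.2 -0.15 -0.2 0 0" --pt "0.2 -0.15 -0.2 0 0" --pt "0.2 -0.15 -0.2 0 0" --pt "0.2 -0.15 -0.2 0 0" --pt "0.2 -0.15 -0.2 0 0"

```text
time: 10.2
tool_pos: [513.1, -11.2, 248.5]
tcp_rot: [0.424, 1.555, -0.984]
contact_force: [0.1, 0.7, 0.5]
grip_width: 32.5
```

Run:
```python
from rows import *
tilt()
print(np.round(bot.get_obs()["moment"],2))
```

```text
tilt deg 0.88 az -0.984 yaw tool y 0.1626 q [-0.168, 0.502, 1.761, -0.015, 0.868, -0.321] p [513.1, -11.2, 248.5] t 10.2 w 32.5 F [0.1, 0.7, 0.5]
[ 0.03 -0.11  0.01]
```

Call:
arm_command --pt "0 0 0 0 0" --pt "0 0 0 0 0" --pt "0 0 0 0 0" --pt "0 0 0 0 0" --pt "0 0 0 0 0"

```text
time: 10.7
tool_pos: [513.1, -11.2, 248.5]
tcp_rot: [0.421, 1.555, -0.987]
contact_force: [-0.1, -0.4, -0.6]
grip_width: 8.9
```

Run:
```python
from rows import *
tilt()
print(np.round(bot.get_obs()["moment"],2))
```

```text
tilt deg 0.88 az -0.987 yaw tool y 0.1626 q [-0.168, 0.502, 1.761, -0.015, 0.868, -0.321] p [513.1, -11.2, 248.5] t 10.7 w 8.9 F [-0.1, -0.4, -0.6]
[-0.03 -0.07  0.  ]
```

```bash
cat > fitbox.py <<'E'
from h import *
from scipy.optimize import least_squares
B=lambda *p:unz(p,5,185,105); S=lambda *p:unz(p,6,240,155)
X=93;Y=100;c30,s30=np.cos(np.pi/6),.5
O=[("side",(-X,Y,66),B(320,478)),("side",(-X,-Y,66),B(553,312)),("side",(X,Y,173),B(63,176)),("side",(X,-Y,173),B(318,30)),
("scene",(-X,Y,66),S(55,344)),("scene",(-X,-Y,66),S(355,580)),("scene",(X,Y,173),S(345,8)),("scene",(X,-Y,173),S(675,208))]
# raw dims: 107.4 rise
def res2(p):
    T=rz(p[2]);b=np.array([p[0],p[1],0]);out=[]
    off={"side":p[5:7],"scene":p[7:9]}
    for c,P,u in O: out.append(proj(c,b+T@P)[0]+off[c]-u)
    for s,yy,c,u in [(p[3],p[4],"side",B(398,338)),(p[3],p[4],"scene",S(252,388)),(p[3]+29,Y,"side",B(240,382)),(p[3]+29,-Y,"side",B(477,222)),(p[3]+29,Y,"scene",S(153,237)),(p[3]+29,-Y,"scene",S(457,458))]:
        pl=abs(yy)!=Y
        out.append(proj(c,b+T@np.array([-X+s*c30-2*s30*pl,yy,66+s*s30+2*c30*pl]))[0]+off[c]-u)
    return np.array(out)
def full(p): return np.concatenate([res2(p).ravel()*1.0,np.array(p[5:9])*0.7])
r=min((least_squares(full,[540,-310,a,37,0,0,0,0,0],loss='soft_l1') for a in(-1,0,1)),key=lambda r:r.cost)
p=r.x;print("box",p.round(3),r.cost);print(res2(p).round(2).tolist())
T=rz(p[2]);b=np.array([p[0],p[1],0]);s=p[3]
print("keyhole",b+T@[-X+s*c30-2*s30,p[4],66+s*s30+2*c30])
E
python3 fitbox.py
python3 - <<'E'
from rows import *
rows([(512.8,-11.5,330),(440,-50,500),(375,-50,750)],28.5,opening=0)
E
```

```text
box [ 5.43260e+02 -3.12941e+02 -3.31000e-01  3.97410e+01  9.56000e-01
  7.40000e-02  9.62000e-01  4.10000e-02  7.57000e-01] 4.612787164523005
[[0.08, 1.34], [1.12, -0.29], [-0.55, -0.5], [-0.31, -0.06], [-0.77, 0.25], [-0.02, 0.7], [0.85, -0.78], [0.48, -0.71], [0.03, -0.2], [-0.2, 0.05], [-0.82, 0.29], [0.62, -0.55], [-0.92, -0.44], [0.45, 0.43]]
keyhole [ 487.22236223 -292.67205932   87.6026599 ]
[[-4.07, 0.01, 0.07, 2.4, 0], [-8.15, 0.02, 0.14, 4.8, 0], [-12.4, -1.91, 0.85, 7.1, 0], [-16.65, -3.83, 1.57, 9.5, 0], [-20.91, -5.76, 2.28, 11.9, 0], [-25.16, -7.68, 3.0, 14.2, 0], [-29.34, -8.73, 2.88, 16.6, 0], [-33.51, -9.77, 2.76, 19.0, 0], [-37.69, -10.81, 2.65, 21.4, 0], [-41.86, -11.86, 2.53, 23.8, 0]]
[[-46.04, -12.9, 2.41, 26.1, 0], [-50.21, -13.94, 2.3, 28.5, 0]]
```

Call:
arm_command --pt "-2.5 0 0 0 0" --pt "-5.5 0 0 0 0" --pt "-8.2 0 0 3 0" --pt "-12.4 -1.9 0.8 8 0" --pt "-16.6 -3.8 1.6 14 0" --pt "-21 -5.8 2.3 21 0" --pt "-25 -7.7 3 28.5 0" --pt "-29.3 -8.7 2.9 28.5 0" --pt "-33.5 -9.8 2.8 28.5 0" --pt "-38 -10.8 2.7 28.5 0"

```text
time: 11.7
tool_pos: [406.5, -50.3, 629.8]
tcp_rot: [0.908, 1.556, -0.998]
contact_force: [0.7, -0.9, -0.6]
grip_width: 8.8
```

Run:
```python
from rows import *
import cv2
tilt()
c=bot.capture("wrist"); cv2.imwrite(f"pics/wrist3.png",c["frame"])
c=bot.capture("scene"); cv2.imwrite(f"pics/scene3.png",c["frame"])
rows([(375,-50,800),(375,-50,900)],0,opening=0)
```

```text
tilt deg 0.87 az -0.998 yaw tool y -0.3351 q [-0.307, 0.041, 1.3, -0.01, 1.789, 0.025] p [406.5, -50.3, 629.8] t 11.7 w 8.8 F [0.7, -0.9, -0.6]
[[-4.16, -0.63, 0.29, 0.0, 0], [-8.32, -1.26, 0.58, 0.0, 0], [-12.49, -1.89, 0.87, 0.0, 0], [-16.65, -2.53, 1.16, 0.0, 0], [-19.98, -2.45, 1.19, 0.0, 0], [-23.31, -2.37, 1.22, 0.0, 0], [-26.64, -2.29, 1.25, 0.0, 0]]
```

View pics/scene3.png

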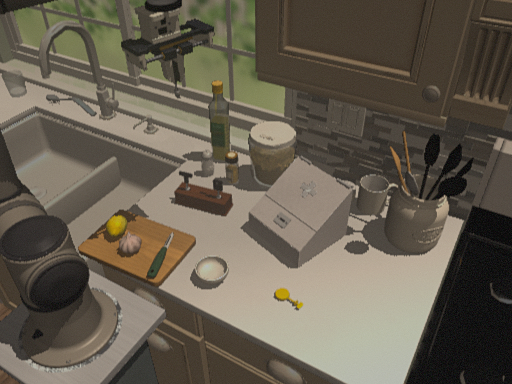

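View pics/wrist3.png

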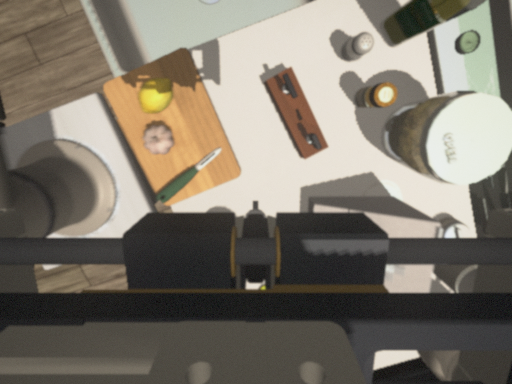

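Call:
arm_command --pt "-4.2 -0.6 0.3 0 0" --pt "-8.3 -1.3 0.6 0 0" --pt "-12.5 -1.9 0.9 0 0" --pt "-16.6 -2.5 1.2 0 0" --pt "-20 -2.5 1.2 0 0" --pt "-25 -2.5 1.2 0 0" --pt "-40 -2.5 1.2 0 0" --pt "-60 -2.5 1.2 0 0" --pt "-60 -2.5 1.2 0 0" --pt "-60 -2.5 1.2 0 0"

```text
time: 12.8
tool_pos: [381.8, -42.6, 891.1]
tcp_rot: [1.453, 1.478, -0.453]
contact_force: [0.0, 0.9, 0.6]
grip_width: 8.6
```

Run:
```python
from rows import *
tilt()
```

```text
tilt deg 5.34 az -0.453 yaw tool y -0.3343 q [-0.306, 0.355, 0.037, -0.029, 2.657, 0.002] p [381.8, -42.6, 891.1] t 12.8 w 8.6 F [0.0, 0.9, 0.6]
```

Call:
arm_command --pt "-60 0 0 0 0" --pt "-60 0 0 0 0" --pt "-60 0 0 0 0" --pt "-60 0 0 0 0" --pt "-60 0 0 0 0"

```text
time: 13.3
tool_pos: [341.8, -25.1, 913.3]
tcp_rot: [1.492, 1.415, -0.413]
contact_force: [0.4, 0.1, 0.5]
grip_width: 8.7
```

Run:
```python
from rows import *
tilt()
```

```text
tilt deg 8.94 az -0.413 yaw tool y -0.3336 q [-0.29, 0.293, 0.036, -0.041, 2.657, 0.007] p [341.8, -25.1, 913.3] t 13.3 w 8.7 F [0.4, 0.1, 0.5]
```

Call:
arm_command --pt "-60 0 -0.5 0 0" --pt "-60 0 -0.5 0 0" --pt "-60 0 -0.5 0 0" --pt "-60 0 -0.5 0 0" --pt "-60 0 -0.5 0 0" --pt "-60 -2 -0.5 0 0" --pt "-60 -4 -0.5 0 0" --pt "-60 -6 -0.5 0 0" --pt "-60 -8 -0.5 0 0" --pt "-60 -10 -0.5 0 0"

```text
time: 14.3
tool_pos: [292.0, 24.5, 935.2]
tcp_rot: [1.518, 1.342, -0.387]
contact_force: [-0.4, -0.3, -1.1]
grip_width: 8.6
```

Run:
```python
from rows import *
tilt()
```

```text
tilt deg 13.1 az -0.387 yaw tool y -0.3327 q [-0.154, 0.222, 0.037, -0.112, 2.657, 0.074] p [292.0, 24.5, 935.2] t 14.3 w 8.6 F [-0.4, -0.3, -1.1]
```

Run:
```python
from rows import *
o=bot.get_obs();q0=o["joint_positions"];p0=np.array(o["tool_pos"]);R0=Rm(o["tcp_rot"])
for W in(200,500):
  for d in [(-600,0,0),(-600,300,0),(-600,-300,0),(-1500,0,0),(-600,-600,0),(-600,600,0),(-300,900,0),(-600,0,100)]:
    q,e=ik(q0,p0+R0@np.array(d,float),R0,W);pp,RR=fk(q,LL);x=RR[:,0]
    print(W,d,q.round(2).tolist(),pp.round(0).tolist(),np.degrees(np.arccos(-x[2])).round(1),np.arctan2(x[1],x[0]).round(2))
```

```text
200 (-600, 0, 0) [-0.24, -0.07, 0.04, 0.1, 1.52, 0.14] [161.0, 54.0, 1126.0] 94.6 -0.14
200 (-600, 300, 0) [-0.38, 0.14, 0.04, 0.22, 1.18, 0.07] [337.0, -21.0, 1126.0] 102.3 -0.18
200 (-600, -300, 0) [-0.04, -0.27, 0.04, 0.43, 1.86, 0.67] [-38.0, 136.0, 1085.0] 85.6 0.38
200 (-1500, 0, 0) [0.34, -0.09, 0.04, -0.29, 0.6, 0.1] [33.0, 68.0, 1238.0] 148.6 0.03
200 (-600, -600, 0) [-0.16, -0.33, 0.04, 2.44, 1.78, 2.67] [-295.0, 219.0, 1023.0] 65.6 2.21
200 (-600, 600, 0) [-0.37, 0.33, 0.04, 0.18, 0.89, 0.0] [480.0, -80.0, 1092.0] 108.5 -0.22
200 (-300, 900, 0) [-0.35, 0.6, 0.04, 0.15, 0.77, -0.04] [681.0, -154.0, 947.0] 99.4 -0.25
200 (-600, 0, 100) [-0.18, -0.07, 0.04, -0.38, 1.51, -0.2] [136.0, -2.0, 1126.0] 94.8 -0.56
500 (-600, 0, 0) [-0.12, 0.01, 0.04, -0.16, 2.66, 0.05] [137.0, 50.0, 979.0] 24.8 -0.3
500 (-600, 300, 0) [-0.36, 0.16, 0.04, 0.06, 2.46, 0.02] [283.0, -19.0, 960.0] 27.1 -0.28
500 (-600, -300, 0) [-0.0, -0.22, 0.18, -0.19, 2.66, 0.13] [-6.0, 64.0, 978.0] 29.9 -0.18
500 (-1500, 0, 0) [0.28, -0.1, 0.04, -0.48, 2.47, 0.11] [49.0, 50.0, 1004.0] 41.2 -0.17
500 (-600, -600, 0) [-0.38, -0.44, 0.04, 3.06, 2.66, 3.02] [-281.0, 200.0, 908.0] 5.0 2.29
500 (-600, 600, 0) [-0.37, 0.32, 0.04, 0.06, 2.17, 0.01] [419.0, -72.0, 930.0] 35.1 -0.28
500 (-300, 900, 0) [-0.36, 0.57, 0.04, 0.04, 1.87, -0.0] [608.0, -139.0, 822.0] 37.5 -0.29
500 (-600, 0, 100) [-1.0, -0.03, 0.04, 0.57, 2.66, -0.09] [144.0, -15.0, 984.0] 27.0 -0.41
```

Call:
arm_command --pt "-60 30 -4 0 0" --pt "-60 30 -4 0 0" --pt "-60 30 -4 0 0" --pt "-60 30 -4 0 0" --pt "-60 30 -4 0 0"

```text
time: 14.8
tool_pos: [275.2, 16.2, 942.2]
tcp_rot: [1.538, 1.318, -0.367]
contact_force: [0.5, -0.2, -1.5]
grip_width: 9.0
```

Run:
```python
from rows import *
tilt()
```

```text
tilt deg 14.47 az -0.367 yaw tool y -0.3333 q [-0.2, 0.197, 0.037, -0.089, 2.657, 0.05] p [275.2, 16.2, 942.2] t 14.8 w 9.0 F [0.5, -0.2, -1.5]
```

Call:
arm_command --pt "-15 -6 0 0 0" --pt "-15 -10 0 0 0" --pt "-15 -15 0 0 0" --pt "-15 -20 0 0 0" --pt "-15 -25 0 0 0"

```text
time: 15.3
tool_pos: [173.3, 114.9, 961.6]
tcp_rot: [1.556, 1.216, -0.35]
contact_force: [0.3, 0.1, -1.1]
grip_width: 8.8
```

Run:
```python
from rows import *
tilt()
```

```text
tilt deg 20.34 az -0.35 yaw tool y -0.3346 q [0.371, 0.121, 0.038, -0.515, 2.657, 0.211] p [173.3, 114.9, 961.6] t 15.3 w 8.8 F [0.3, 0.1, -1.1]
```

Call:
arm_command --pt "-15 -3 5 0 0" --pt "-15 -6 9 0 0" --pt "-20 -10 10 0 0" --pt "-20 -12 11 0 0" --pt "-20 -14 12 0 0"

```text
time: 15.8
tool_pos: [59.3, 95.2, 979.1]
tcp_rot: [1.612, 1.117, -0.279]
contact_force: [-0.3, -0.2, -1.0]
grip_width: 8.8
```

Run:
```python
from rows import *
tilt()
```

```text
tilt deg 26.0 az -0.279 yaw tool y -0.3256 q [0.819, 0.025, 0.036, -0.994, 2.657, 0.159] p [59.3, 95.2, 979.1] t 15.8 w 8.8 F [-0.3, -0.2, -1.0]
```

Run:
```python
from rows import *
rows([(160,60,930),(250,-78,920)],0,opening=0)
```

```text
[[3.03, 2.48, 0.1, 0.0, 0], [6.05, 4.96, 0.2, 0.0, 0], [9.08, 7.44, 0.3, 0.0, 0], [10.67, 10.24, 2.88, 0.0, 0], [12.26, 13.04, 5.46, 0.0, 0], [13.85, 15.84, 8.04, 0.0, 0], [15.44, 18.64, 10.62, 0.0, 0]]
```

Call:
arm_command --pt "3 2.5 0.1 0 0" --pt "6 5 0.2 0 0" --pt "9 7.4 0.3 0 0" --pt "10.7 10 3 0 0" --pt "12 13 5.5 0 0" --pt "14 16 8 0 0" --pt "15.5 18.6 10.6 0 0"

```text
time: 16.5
tool_pos: [191.3, 2.9, 933.9]
tcp_rot: [1.603, 1.119, -0.291]
contact_force: [2.2, 1.0, -0.3]
grip_width: 9.0
```

Run:
```python
from rows import *
tilt()
```

```text
tilt deg 25.91 az -0.291 yaw tool y -0.3273 q [-0.452, -0.143, 0.519, 0.095, 2.316, -0.048] p [191.3, 2.9, 933.9] t 16.5 w 9.0 F [2.2, 1.0, -0.3]
```

Run:
```python
from rows import *
rows([(190,-20,970),(142,-5,1050),(100,20,1100)],0,opening=0)
```

```text
[[-3.01, 2.13, 2.16, 0.0, 0], [-7.71, 1.61, 2.15, 0.0, 0], [-12.41, 1.1, 2.14, 0.0, 0], [-15.69, 0.04, 1.58, 0.0, 0], [-18.98, -1.02, 1.02, 0.0, 0]]
```

Call:
arm_command --pt "-3 2 2.2 0 0" --pt "-7.7 1.6 2.2 0 0" --pt "-12.4 1 2.2 0 0" --pt "-16 0 1.6 0 0" --pt "-19 -1 1.5 0 0" --pt "-25 -3 1.5 0 0"

```text
time: 17.1
tool_pos: [125.6, 30.4, 984.0]
tcp_rot: [1.579, 1.09, -0.332]
contact_force: [0.6, 0.3, -0.7]
grip_width: 8.5
```

Run:
```python
from rows import *
tilt()
```

```text
tilt deg 27.55 az -0.332 yaw tool y -0.3413 q [-0.51, -0.033, 0.037, 0.177, 2.657, 0.007] p [125.6, 30.4, 984.0] t 17.1 w 8.5 F [0.6, 0.3, -0.7]
```

Call:
arm_command --pt "-8 -3 0 0 0" --pt "-15 -6 0 0 0" --pt "-20 -8 0 0 0"

```text
time: 17.4
tool_pos: [78.1, 55.0, 985.3]
tcp_rot: [1.577, 1.076, -0.338]
contact_force: [0.4, 0.9, -0.6]
grip_width: 8.7
```

Run:
```python
from rows import *
tilt()
rows([(160,0,920),(230,-110,760),(250,-200,600)],0,opening=0)
```

```text
tilt deg 28.33 az -0.338 yaw tool y -0.345 q [0.038, -0.048, 0.037, -0.383, 2.657, -0.002] p [78.1, 55.0, 985.3] t 17.4 w 8.7 F [0.4, 0.9, -0.6]
[[3.43, 1.77, 0.81, 0.0, 0], [6.85, 3.55, 1.63, 0.0, 0], [10.28, 5.32, 2.44, 0.0, 0], [14.07, 5.62, 4.05, 0.0, 0], [17.86, 5.91, 5.66, 0.0, 0], [21.65, 6.21, 7.27, 0.0, 0], [25.44, 6.5, 8.88, 0.0, 0], [29.23, 6.8, 10.49, 0.0, 0], [33.33, 5.98, 12.45, 0.0, 0], [37.42, 5.17, 14.41, 0.0, 0]]
[[41.52, 4.36, 16.37, 0.0, 0], [45.62, 3.54, 18.33, 0.0, 0]]
```

Call:
arm_command --pt "-8 0 5 0 0" --pt "-20 0 5 0 0" --pt "-30 -3 5 0 0" --pt "-40 -4 5 0 0" --pt "-40 -4 5 0 0"

```text
time: 17.9
tool_pos: [-0.4, 25.5, 986.9]
tcp_rot: [1.588, 1.048, -0.324]
contact_force: [0.7, 0.4, -0.1]
grip_width: 8.8
```

Run:
```python
from rows import *
tilt()
rows([(160,0,920),(230,-110,760),(250,-200,600)],0,opening=0)
```

```text
tilt deg 29.95 az -0.324 yaw tool y -0.3436 q [0.576, -0.102, 0.037, -0.996, 2.657, -0.093] p [-0.4, 25.5, 986.9] t 17.9 w 8.8 F [0.7, 0.4, -0.1]
[[3.45, 2.62, -0.72, 0.0, 0], [6.9, 5.25, -1.43, 0.0, 0], [10.35, 7.87, -2.15, 0.0, 0], [13.8, 10.49, -2.87, 0.0, 0], [17.58, 10.68, -1.23, 0.0, 0], [21.37, 10.87, 0.41, 0.0, 0], [25.15, 11.05, 2.04, 0.0, 0], [28.94, 11.24, 3.68, 0.0, 0], [32.72, 11.43, 5.32, 0.0, 0], [36.78, 10.49, 7.31, 0.0, 0]]
[[40.84, 9.56, 9.3, 0.0, 0], [44.9, 8.63, 11.29, 0.0, 0], [48.96, 7.7, 13.28, 0.0, 0]]
```

Run:
```python
from rows import *
th=-.331
d=np.array([.5*np.cos(th),.5*np.sin(th),-np.cos(np.pi/6)])
K=np.array([487.2,-292.7,87.6])
print((K-290*d).round(1))
rows([(150,0,920),(270,-140,620),K-290*d],0,opening=0)
```

```text
[ 350.1 -245.6  338.7]
[[3.33, 2.42, -0.63, 0.0, 0], [6.66, 4.84, -1.27, 0.0, 0], [9.99, 7.26, -1.9, 0.0, 0], [13.32, 9.68, -2.53, 0.0, 0], [17.56, 9.54, -1.35, 0.0, 0], [21.8, 9.4, -0.17, 0.0, 0], [26.03, 9.26, 1.02, 0.0, 0], [30.27, 9.13, 2.2, 0.0, 0], [34.51, 8.99, 3.39, 0.0, 0], [38.75, 8.85, 4.57, 0.0, 0]]
[[42.98, 8.71, 5.75, 0.0, 0], [47.22, 8.58, 6.94, 0.0, 0], [51.48, 7.94, 8.01, 0.0, 0], [55.75, 7.31, 9.09, 0.0, 0], [60.01, 6.68, 10.17, 0.0, 0], [64.27, 6.05, 11.24, 0.0, 0], [68.53, 5.41, 12.32, 0.0, 0], [72.79, 4.78, 13.4, 0.0, 0], [77.06, 4.15, 14.47, 0.0, 0]]
```

Call:
arm_command --pt "3.3 2.4 -0.6 0 0" --pt "6.7 4.8 -1.3 0 0" --pt "10 7.3 -1.9 0 0" --pt "13.3 9.7 -2.5 0 0" --pt "17.5 9.5 -1.4 0 0" --pt "21.8 9.4 -0.2 0 0" --pt "26 9.3 1 0 0" --pt "30 9.1 2.2 0 0" --pt "34.5 9 3.4 0 0" --pt "38.8 8.8 4.6 0 0"

```text
time: 18.9
tool_pos: [161.0, -23.6, 831.0]
tcp_rot: [1.587, 1.047, -0.356]
contact_force: [0.5, -1.7, 0.3]
grip_width: 8.9
```

Run:
```python
from rows import *
tilt()
th=-.331
d=np.array([.5*np.cos(th),.5*np.sin(th),-np.cos(np.pi/6)])
K=np.array([487.2,-292.7,87.6])
rows([K-290*d],0,opening=0)
```

```text
tilt deg 30.02 az -0.356 yaw tool y -0.375 q [-0.921, -0.435, 1.099, 0.3, 2.006, -0.356] p [161.0, -23.6, 831.0] t 18.9 w 8.9 F [0.5, -1.7, 0.3]
[[4.61, -0.2, 1.19, 0.0, 0], [9.23, -0.39, 2.37, 0.0, 0], [13.84, -0.59, 3.56, 0.0, 0], [18.46, -0.78, 4.75, 0.0, 0], [23.07, -0.98, 5.93, 0.0, 0], [27.68, -1.18, 7.12, 0.0, 0], [32.3, -1.37, 8.31, 0.0, 0], [36.91, -1.57, 9.49, 0.0, 0], [41.52, -1.76, 10.68, 0.0, 0], [46.14, -1.96, 11.87, 0.0, 0]]
[[50.75, -2.16, 13.05, 0.0, 0], [55.37, -2.35, 14.24, 0.0, 0]]
```

Call:
arm_command --pt "4.6 -0.2 1.2 0 0" --pt "9.2 -0.4 2.4 0 0" --pt "13.8 -0.6 3.6 0 0" --pt "18.5 -0.8 4.8 0 0" --pt "23 -1 6 0 0" --pt "27.7 -1.2 7.1 0 0" --pt "32.3 -1.4 8.3 0 0" --pt "36.9 -1.6 9.5 0 0" --pt "39 -1.7 10 0 0" --pt "39 -1.7 10 0 0"

```text
time: 19.9
tool_pos: [292.6, -182.1, 480.7]
tcp_rot: [1.593, 1.055, -0.358]
contact_force: [-0.2, -0.0, -0.2]
grip_width: 9.1
```

```bash
cat >> rows.py <<'E'
TH=-.331; K0=np.array([487.2,-292.7,87.6])
def lockR(th=None):
    th=TH if th is None else th
    z=np.array([-.5*np.cos(th),-.5*np.sin(th),np.cos(np.pi/6)]); y=np.array([-np.sin(th),np.cos(th),0]); return np.column_stack([np.cross(y,z),y,z])
def lockpose(K=None,turn=0):
    """tool axes in lock frame: desired tool x=-z, tool y=+x(up), tool z = x cross y -> -z cross x = -y"""
    K=K0 if K is None else K
    L=lockR(); o=bot.get_obs(); R=Rm(o["tcp_rot"])
    Rd=np.column_stack([-L[:,2],L[:,0],-L[:,1]])
    e=Ro.from_matrix(Rd.T@R).as_rotvec(degrees=True)
    p=L.T@(np.array(o["tool_pos"])-K); g=L.T@(np.array(o["tool_pos"])+159.2*R[:,0]-K); t=L.T@(np.array(o["tool_pos"])+219.2*R[:,0]-K)
    print("rot err in tool axes deg",e.round(2),"grip in lock",g.round(1),"tip in lock",t.round(1)); return R,L
E
python3 - <<'E'
from rows import *
tilt(); R,L=lockpose()
rows([K0-290*(-L[:,2])],0,opening=0)
E
```

```text
tilt deg 29.58 az -0.358 yaw tool y -0.3835 q [-0.885, -0.194, 1.954, 0.31, 0.949, -0.631] p [292.6, -182.1, 480.7] t 19.9 w 9.1 F [-0.2, -0.0, -0.2]
rot err in tool axes deg [ 2.61 -0.78 -0.41] grip in lock [  4.8  39.3 291.2] tip in lock [  4.4  38.4 231.2]
[[4.02, -0.08, 0.99, 0.0, 0], [8.05, -0.15, 1.97, 0.0, 0], [12.07, -0.23, 2.96, 0.0, 0], [16.1, -0.3, 3.94, 0.0, 0]]
```

Call:
arm_command --pt "4 -0.1 1 -1 0" --pt "8 -0.2 2 -2.6 0" --pt "12 -0.2 3 -2.6 0" --pt "16 -0.3 3.9 -2.6 0" --pt "16.1 -0.3 3.9 -2.6 0" --pt "16.1 -0.3 3.9 -2.6 0" --pt "16.1 -0.3 3.9 -2.6 0"

```text
time: 20.6
tool_pos: [349.7, -245.8, 340.8]
tcp_rot: [1.544, 1.052, -0.362]
contact_force: [0.9, 1.2, 0.7]
grip_width: 8.7
```

Run:
```python
from rows import *
import cv2,pickle
tilt(); R,L=lockpose()
o=bot.get_obs();c=bot.capture("wrist");pickle.dump((o,c),open("w4.pkl","wb"))
cv2.imwrite("pics/wrist4.png",c["frame"])
cv2.imwrite("pics/wrist4z.png",cv2.resize(c["frame"][110:250,180:330],None,fx=5,fy=5,interpolation=cv2.INTER_CUBIC)[:600])
for n in("scene","side"):
    d=bot.capture(n); cv2.imwrite(f"pics/{n}4.png",d["frame"])
```

```text
tilt deg 29.75 az -0.362 yaw tool y -0.3319 q [-0.874, 0.145, 2.056, 0.499, 0.533, -0.918] p [349.7, -245.8, 340.8] t 20.6 w 8.7 F [0.9, 1.2, 0.7]
rot err in tool axes deg [ 0.04 -0.89 -0.26] grip in lock [ 1.000e-01 -2.800e+00  1.327e+02] tip in lock [-0.2 -3.7 72.7]
```

View pics/wrist4.png

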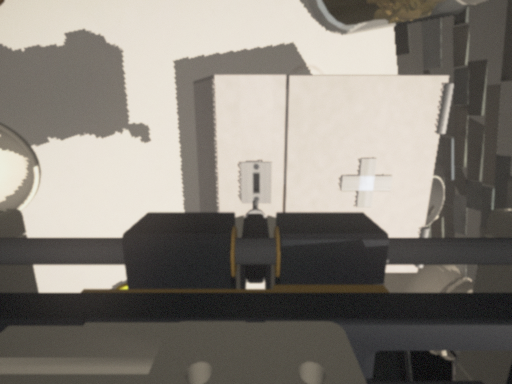

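View pics/wrist4z.png

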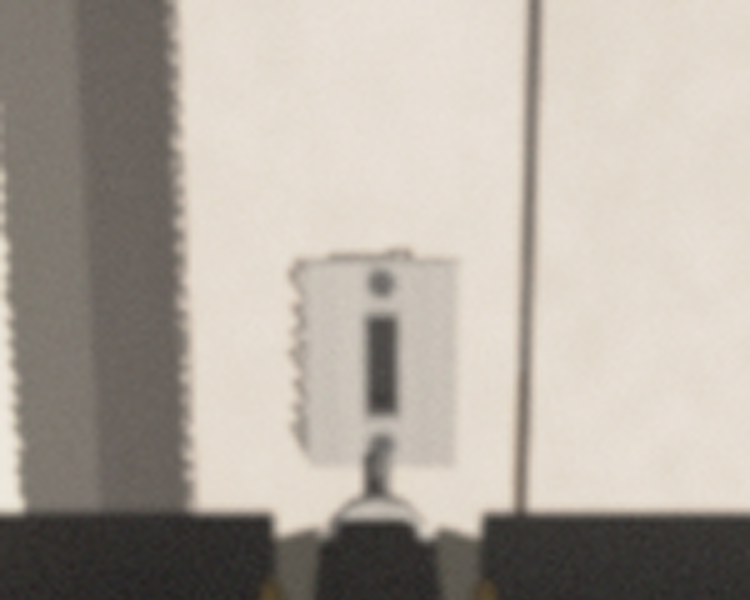

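View pics/scene4.png

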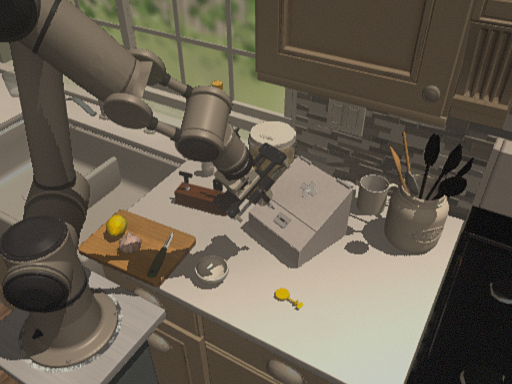

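View pics/side4.png

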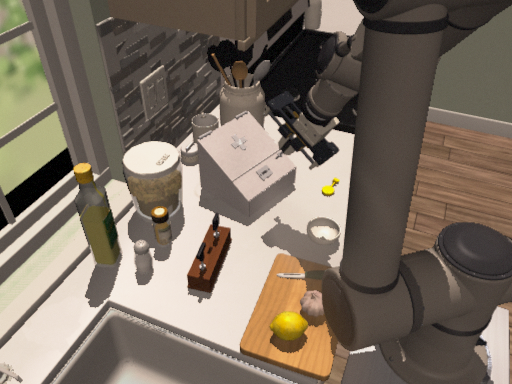

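```bash
cat > kh.py <<'E'
from wfit import *
from rows import lockR
from scipy.optimize import least_squares
def solve(pk,Zf,px_pts):
    """px_pts: list of (lock-frame pt, pixel). solve K (3) with lock orientation fixed"""
    o,c=pickle.load(open(pk,"rb")); L=lockR()
    f=lambda K:np.concatenate([wproj(o,c,K+L@np.array(l))[0]-u for l,u in px_pts])
    r=least_squares(f,[487.2,-292.7,87.6]); return r.x,f(r.x),o,c
E
python3 - <<'E'
from kh import *
Z=lambda *p:unz(p,5,180,110)
o,c=pickle.load(open("w4.pkl","rb"))
L=lockR();R=Rm(o["tcp_rot"])
pts=[((0,10.25,0),Z(381.5,315)),((0,-10.25,0),Z(381.5,416)),((3.25,0,0),Z(398.5,364)),((-3.25,0,0),Z(365,364))]
K,res,_,_=solve("w4.pkl",None,pts);print("free K",K.round(1),res.round(2))
# plate edge/box: seam at x=29-ish px
print("K tool",(R.T@(K-np.array(o["tool_pos"]))).round(2))
K0=np.array([487.2,-292.7,87.6]);print("K0 px zoom",((wproj(o,c,K0)[0]-[180,110]+.5)*5-.5).round(0),"K0 tool",(R.T@(K0-np.array(o["tool_pos"]))).round(2))
# ray with depth fixed at K0's
u=Z(381.5,365); k=np.linalg.inv(c["K"])@np.append(u,1); T=np.array(c["T_tool_cam"]); dt=T[:3,:3]@k
for D in(282,288,292,296,302): print(D,(T[:3,3]+dt*(D-T[0,3])/dt[0]).round(2))
# key parts
for n,l in dict(bit_tip_t=(219.2,0,-9),bit_tip_b=(219.2,0,9),bit_b=(209.2,0,-9),shank=(209.2,0,-2.5),collar=(203.2-3,0,-7.5),collarR=(203.2,7.5,0),collarL=(203.2,-7.5,0)).items():
    q=(np.array(l)-T[:3,3])@T[:3,:3]@np.array(c["K"]).T; q=q[:2]/q[2]; print(n,((q-[180,110]+.5)*5-.5).round(0))
E
```

```text
free K [ 489.7 -292.6   83.7] [ 0.03 -0.21  0.02 -0.18 -0.08  0.2   0.03  0.19]
K tool [296.38   0.59  -5.81]
K0 px zoom [381. 375.] K0 tool [291.84   0.53  -4.88]
282 [282.     0.53  -8.95]
288 [288.     0.55  -7.64]
292 [292.     0.55  -6.77]
296 [296.     0.56  -5.89]
302 [302.     0.58  -4.58]
bit_tip_t [379. 458.]
bit_tip_b [379. 575.]
bit_b [379. 478.]
shank [379. 523.]
collar [379. 509.]
collarR [434. 555.]
collarL [323. 554.]
```

Run:
```python
import cv2
a=cv2.imread("pics/wrist4.png");cv2.imwrite("pics/w4zz.png",cv2.resize(a[185:225,235:275],None,fx=15,fy=15,interpolation=cv2.INTER_CUBIC))
```

```text
(no output)
```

View pics/w4zz.png

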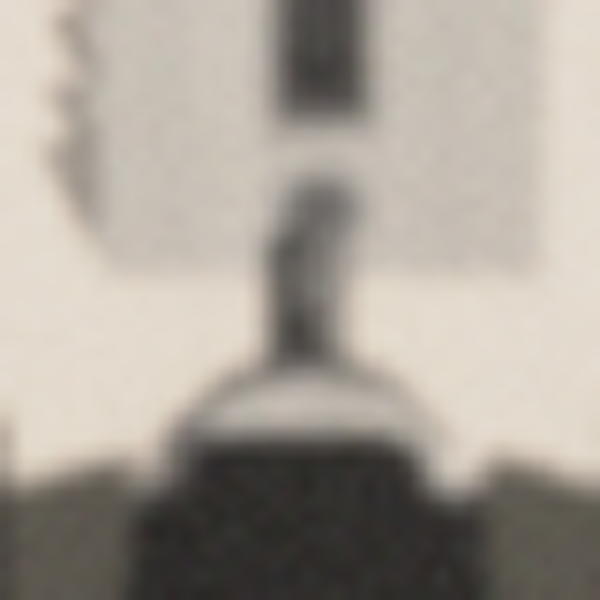

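Call:
arm_command --pt "2 0.05 -0.45 0 0" --pt "4 0.06 -0.5 0 0" --pt "5.5 0.06 -0.5 0 0" --pt "6.5 0.06 -0.5 0 0" --pt "6.8 0.06 -0.51 0 0" --pt "6.8 0.06 -0.51 0 0"

```text
time: 21.35
tool_pos: [383.8, -252.4, 282.2]
tcp_rot: [1.543, 1.051, -0.362]
contact_force: [-0.1, 0.4, 0.0]
grip_width: 9.2
```

Run:
```python
from rows import *
import cv2,pickle
tilt(); lockpose()
o0=pickle.load(open("w4.pkl","rb"))[0];R0=Rm(o0["tcp_rot"]);o=bot.get_obs()
print("moved in old tool axes",(R0.T@(np.array(o["tool_pos"])-np.array(o0["tool_pos"]))).round(2))
c=bot.capture("wrist");pickle.dump((o,c),open("w5.pkl","wb"))
cv2.imwrite("pics/wrist5z.png",cv2.resize(c["frame"][150:250,190:320],None,fx=6,fy=6,interpolation=cv2.INTER_CUBIC))
d=bot.capture("side"); cv2.imwrite("pics/side5.png",cv2.resize(d["frame"][120:220,210:340],None,fx=6,fy=6,interpolation=cv2.INTER_CUBIC))
d=bot.capture("scene"); cv2.imwrite("pics/scene5.png",cv2.resize(d["frame"][150:250,220:350],None,fx=6,fy=6,interpolation=cv2.INTER_CUBIC))
```

```text
tilt deg 29.8 az -0.362 yaw tool y -0.3302 q [-0.817, 0.301, 2.06, 0.641, 0.374, -1.036] p [383.8, -252.4, 282.2] t 21.35 w 9.2 F [-0.1, 0.4, 0.0]
rot err in tool axes deg [-0.04 -0.87 -0.21] grip in lock [ 0.7  2.1 64.8] tip in lock [0.5 1.2 4.8]
moved in old tool axes [67.8   0.76 -5.89]
```

View pics/side5.png

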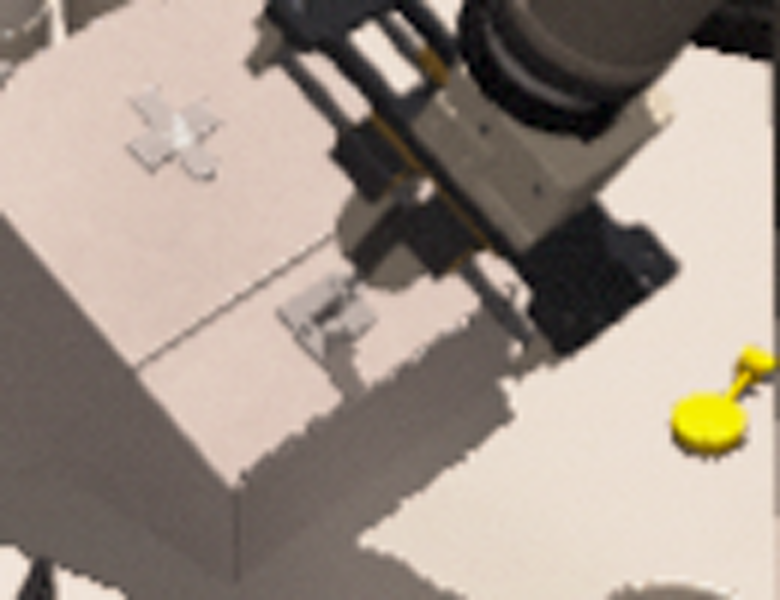

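View pics/scene5.png

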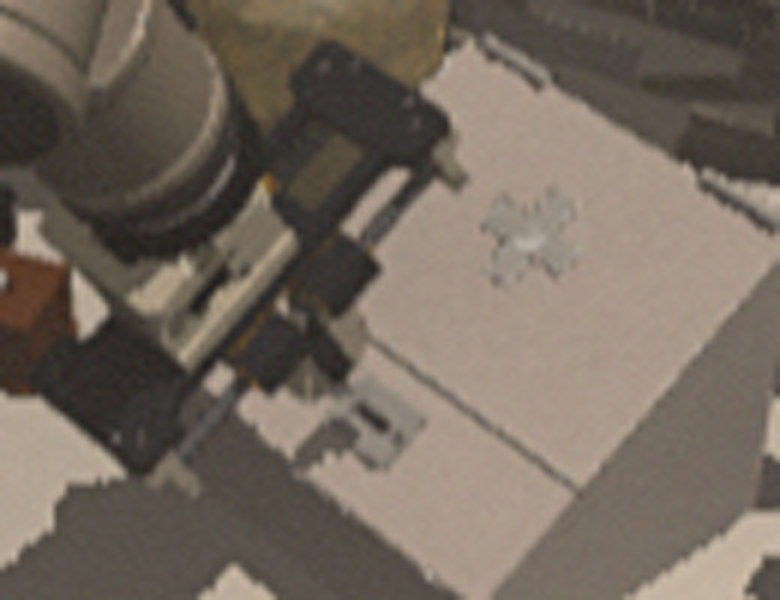

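View pics/wrist5z.png

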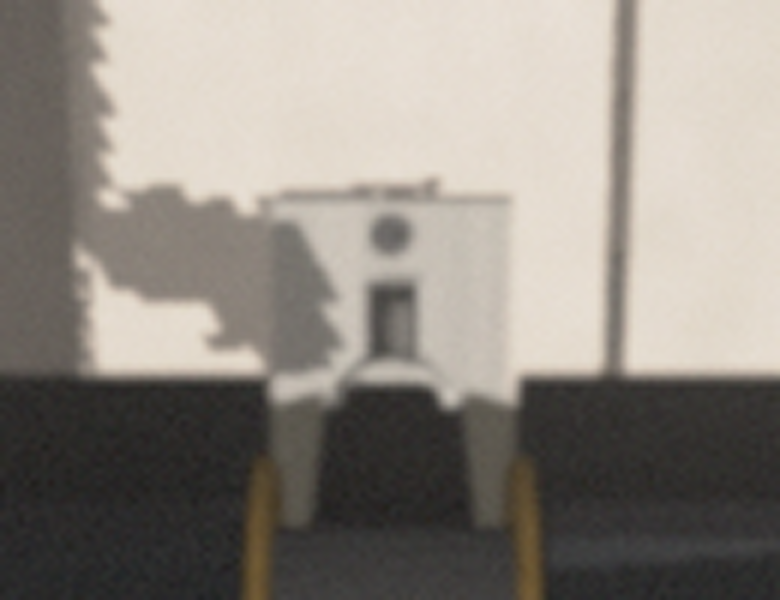

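Call:
arm_command --pt "0.2 -0.03 0.08 0 0" --pt "0.5 -0.03 0.08 0 0" --pt "0.8 -0.03 0.07 0 0" --pt "1.0 -0.03 0.06 0 0"

```text
time: 21.9
tool_pos: [387.9, -254.8, 273.5]
tcp_rot: [1.543, 1.05, -0.363]
contact_force: [0.2, 0.2, -0.2]
grip_width: 8.8
```

```bash
cat > chk.py <<'E'
from rows import *
import pickle
tilt(); lockpose()
o0=pickle.load(open("w4.pkl","rb"))[0];R0=Rm(o0["tcp_rot"]);o=bot.get_obs();R=Rm(o["tcp_rot"])
print("moved in old tool axes",(R0.T@(np.array(o["tool_pos"])-np.array(o0["tool_pos"]))).round(2),"F tool",(R.T@np.array(o["contact_force"])).round(1),"M tool",(R.T@np.array(o["moment"])).round(2))
E
python3 chk.py
```

```text
tilt deg 29.82 az -0.363 yaw tool y -0.3304 q [-0.813, 0.325, 2.058, 0.673, 0.355, -1.068] p [387.9, -254.8, 273.5] t 21.9 w 8.8 F [0.2, 0.2, -0.2]
rot err in tool axes deg [-0.03 -0.9  -0.19] grip in lock [ 0.4  1.1 54.9] tip in lock [ 0.2  0.2 -5.1]
moved in old tool axes [77.75  0.51 -5.13] F tool [ 0.2  0.  -0.3] M tool [-0.04 -0.05 -0.24]
```

Call:
arm_command --pt "0.2 0 0 0 0" --pt "0.4 0 -0.01 0 0" --pt "0.6 0 -0.01 0 0" --pt "0.8 0 -0.01 0 0" --pt "0.8 0 -0.01 0 0"

```text
time: 22.4
tool_pos: [391.7, -256.1, 266.3]
tcp_rot: [1.543, 1.051, -0.362]
contact_force: [-0.5, -0.2, -1.0]
grip_width: 8.9
```

```bash
python3 chk.py
```

```text
tilt deg 29.8 az -0.362 yaw tool y -0.3304 q [-0.808, 0.345, 2.056, 0.7, 0.34, -1.092] p [391.7, -256.1, 266.3] t 22.4 w 8.9 F [-0.5, -0.2, -1.0]
rot err in tool axes deg [-0.03 -0.89 -0.21] grip in lock [ 0.3  1.1 46.6] tip in lock [  0.1   0.2 -13.4]
moved in old tool axes [86.    0.44 -5.26] F tool [ 0.6 -0.9  0.4] M tool [ 0.02  0.03 -0.28]
```

Call:
arm_command --pt "0.1 0 0 0 0" --pt "0.2 0 0 0 0" --pt "0.3 0 0 0 0" --pt "0.3 0 0 0 0"

```text
time: 22.8
tool_pos: [393.2, -256.6, 263.6]
tcp_rot: [1.543, 1.051, -0.362]
contact_force: [-0.3, 0.8, -0.4]
grip_width: 9.1
```

```bash
python3 chk.py
python3 - <<'E'
from plant import bot
import cv2
d=bot.capture("side"); cv2.imwrite("pics/side6.png",cv2.resize(d["frame"][120:220,210:340],None,fx=6,fy=6,interpolation=cv2.INTER_CUBIC))
d=bot.capture("scene"); cv2.imwrite("pics/scene6.png",cv2.resize(d["frame"][150:250,220:350],None,fx=6,fy=6,interpolation=cv2.INTER_CUBIC))
E
```

```text
tilt deg 29.8 az -0.362 yaw tool y -0.3305 q [-0.807, 0.352, 2.055, 0.71, 0.334, -1.102] p [393.2, -256.6, 263.6] t 22.8 w 9.1 F [-0.3, 0.8, -0.4]
rot err in tool axes deg [-0.03 -0.89 -0.21] grip in lock [ 0.2  1.1 43.5] tip in lock [  0.    0.2 -16.5]
moved in old tool axes [89.09  0.43 -5.28] F tool [ 0.1 -0.7 -0.7] M tool [ 0.03 -0.05 -0.29]
```

View pics/side6.png

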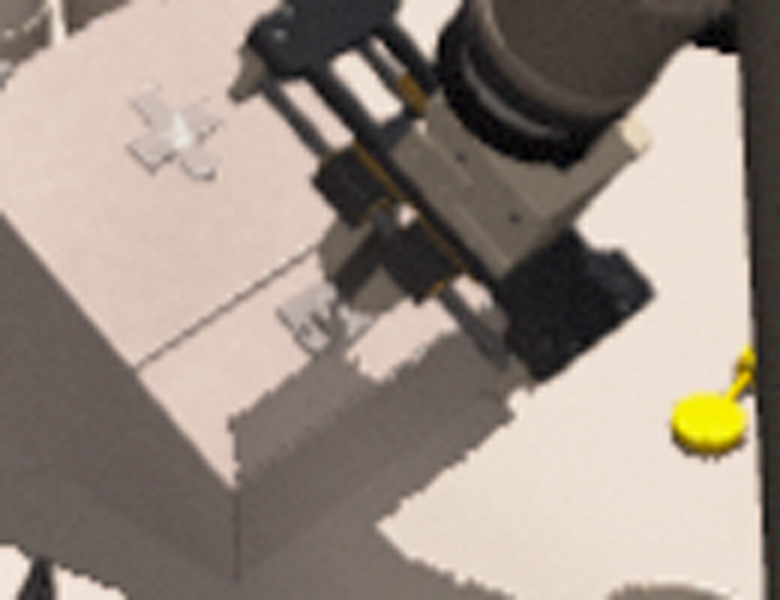

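View pics/scene6.png

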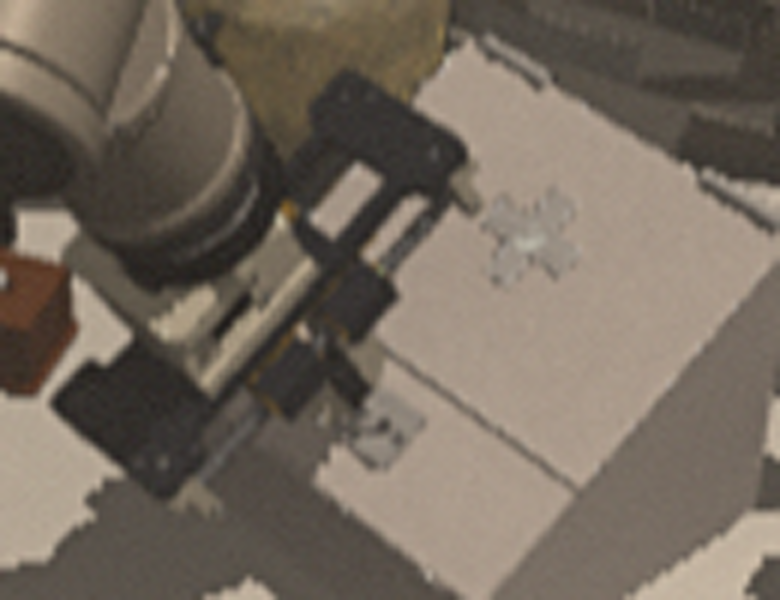

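Call:
arm_command --pt "0.1 0 0 0 0" --pt "0.2 0 0 0 0" --pt "0.3 0 0 0 0"

```text
time: 23.2
tool_pos: [394.5, -257.1, 261.3]
tcp_rot: [1.543, 1.05, -0.362]
contact_force: [-13.4, 5.2, 17.7]
grip_width: 8.9
```

```bash
python3 chk.py
```

```text
tilt deg 29.83 az -0.362 yaw tool y -0.3302 q [-0.805, 0.358, 2.054, 0.721, 0.329, -1.112] p [394.5, -257.1, 261.3] t 23.2 w 8.9 F [-13.4, 5.2, 17.7]
rot err in tool axes deg [-0.04 -0.89 -0.18] grip in lock [ 0.4  1.  40.9] tip in lock [  0.2   0.1 -19.1]
moved in old tool axes [91.74  0.49 -5.28] F tool [-22.5  -3.7  -0.2] M tool [-0.05 -0.04 -0.97]
```

Call:
arm_command --pt "-0.03 -0.01 0 7 0" --pt "-0.03 -0.02 0 14 0" --pt "-0.03 -0.03 -0.01 21 0" --pt "-0.03 -0.03 -0.01 21 0"

```text
time: 23.6
tool_pos: [394.3, -257.0, 261.6]
tcp_rot: [1.91, 1.05, -0.363]
contact_force: [1.1, -0.1, 0.7]
grip_width: 8.9
```

```bash
python3 chk.py
```

```text
tilt deg 29.87 az -0.363 yaw tool y -0.7492 q [-0.805, 0.358, 2.055, 0.721, 0.329, -0.745] p [394.3, -257.0, 261.6] t 23.6 w 8.9 F [1.1, -0.1, 0.7]
rot err in tool axes deg [ 2.101e+01 -9.300e-01  2.000e-02] grip in lock [ 0.5  1.  41.2] tip in lock [  0.3   0.  -18.8]
moved in old tool axes [91.41  0.47 -5.3 ] F tool [-0.1  1.1 -0.7] M tool [-0.01 -0.01 -0.04]
```

Call:
arm_command --pt "0 -0.01 0 8 0" --pt "0 -0.02 0 16 0" --pt "0 -0.03 -0.01 24 0" --pt "0 -0.05 -0.01 32 0" --pt "0 -0.06 -0.02 40 0" --pt "0 -0.07 -0.03 48 0" --pt "0 -0.07 -0.04 54 0" --pt "0 -0.07 -0.04 54 0"

```text
time: 24.4
tool_pos: [394.4, -256.9, 261.6]
tcp_rot: [2.848, 1.048, -0.366]
contact_force: [2.9, -3.3, -2.1]
grip_width: 9.1
```

```bash
python3 chk.py
python3 - <<'E'
from plant import bot
import cv2
d=bot.capture("side"); cv2.imwrite("pics/side7.png",cv2.resize(d["frame"][100:220,180:330],None,fx=5,fy=5,interpolation=cv2.INTER_CUBIC))
d=bot.capture("scene"); cv2.imwrite("pics/scene7.png",cv2.resize(d["frame"][140:270,220:370],None,fx=4,fy=4,interpolation=cv2.INTER_CUBIC))
E
```

```text
tilt deg 29.94 az -0.366 yaw tool y -1.6803 q [-0.805, 0.358, 2.055, 0.724, 0.326, 0.194] p [394.4, -256.9, 261.6] t 24.4 w 9.1 F [2.9, -3.3, -2.1]
rot err in tool axes deg [74.89 -0.9   0.6 ] grip in lock [ 0.7  0.9 41.2] tip in lock [  0.6  -0.2 -18.8]
moved in old tool axes [91.44  0.47 -5.43] F tool [ 3.7  2.7 -1.6] M tool [ 0.01 -0.03  0.5 ]
```

View pics/side7.png

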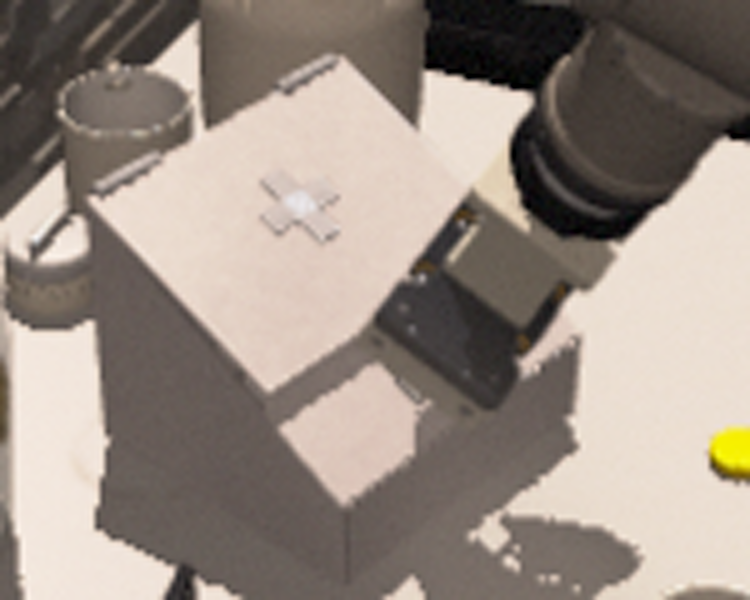

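View pics/scene7.png

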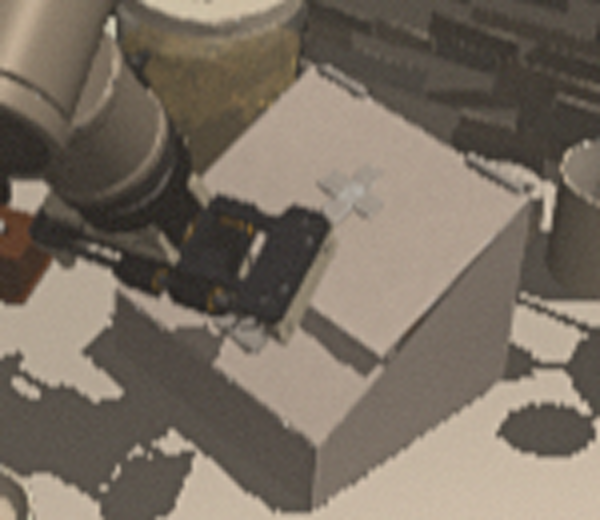

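Call:
arm_command --pt "0.02 -0.01 0 6 0" --pt "0.02 -0.02 0 12 0" --pt "0.02 -0.02 0 17 0" --pt "0.02 -0.02 0 17 0"

```text
time: 24.9
tool_pos: [394.4, -256.9, 261.5]
tcp_rot: [3.138, 1.048, -0.367]
contact_force: [-0.2, -2.4, 0.5]
grip_width: 8.6
```

```bash
python3 chk.py
```

```text
tilt deg 29.97 az -0.367 yaw tool y -1.9352 q [-0.805, 0.358, 2.056, 0.725, 0.325, 0.485] p [394.4, -256.9, 261.5] t 24.9 w 8.6 F [-0.2, -2.4, 0.5]
rot err in tool axes deg [91.61 -0.84  0.79] grip in lock [ 0.7  0.8 41.1] tip in lock [  0.7  -0.3 -18.9]
moved in old tool axes [91.52  0.48 -5.45] F tool [-0.1  2.3 -0.8] M tool [-0.05 -0.19  0.51]
```

Call:
arm_command --pt "0 0 0 1.5 0" --pt "0 0 0 3 0" --pt "0 -0.01 0 4.5 0" --pt "0 -0.01 0 4.5 0"

```text
time: 25.3
tool_pos: [394.4, -256.9, 261.5]
tcp_rot: [-3.066, 1.048, -0.368]
contact_force: [-0.8, -2.8, 0.1]
grip_width: 8.6
```

```bash
python3 chk.py
```

```text
tilt deg 29.97 az -0.368 yaw tool y -2.0036 q [-0.804, 0.358, 2.056, 0.724, 0.325, 0.564] p [394.4, -256.9, 261.5] t 25.3 w 8.6 F [-0.8, -2.8, 0.1]
rot err in tool axes deg [96.13 -0.83  0.84] grip in lock [ 0.7  0.8 41.1] tip in lock [  0.7  -0.3 -18.9]
moved in old tool axes [91.51  0.48 -5.5 ] F tool [ 0.   2.8 -0.5] M tool [ 0.01 -0.23  0.58]
```

Call:
arm_command --pt "0 0 0 1 0" --pt "0 0 0 2 0" --pt "0 0 0 2 0"

```text
time: 25.6
tool_pos: [394.4, -256.9, 261.5]
tcp_rot: [-3.031, 1.048, -0.368]
contact_force: [-0.4, -3.5, -0.1]
grip_width: 8.9
```

```bash
python3 chk.py
```

```text
tilt deg 29.97 az -0.368 yaw tool y -2.0344 q [-0.804, 0.358, 2.056, 0.724, 0.325, 0.599] p [394.4, -256.9, 261.5] t 25.6 w 8.9 F [-0.4, -3.5, -0.1]
rot err in tool axes deg [98.15 -0.82  0.87] grip in lock [ 0.8  0.8 41.1] tip in lock [  0.7  -0.3 -18.9]
moved in old tool axes [91.5   0.48 -5.47] F tool [ 0.5  3.3 -1.1] M tool [-0.06 -0.2   0.53]
```

Call:
arm_command --pt "0 0 0 1 0" --pt "0 0 0 2 0" --pt "0 0 0 2 0"

```text
time: 25.9
tool_pos: [394.4, -256.9, 261.5]
tcp_rot: [-2.996, 1.048, -0.368]
contact_force: [-0.7, -3.5, -0.0]
grip_width: 8.6
```

```bash
python3 chk.py
```

```text
tilt deg 29.97 az -0.368 yaw tool y -2.0653 q [-0.804, 0.358, 2.056, 0.724, 0.325, 0.635] p [394.4, -256.9, 261.5] t 25.9 w 8.6 F [-0.7, -3.5, -0.0]
rot err in tool axes deg [100.19  -0.81   0.89] grip in lock [ 0.8  0.8 41.1] tip in lock [  0.7  -0.3 -18.8]
moved in old tool axes [91.49  0.48 -5.45] F tool [ 0.3  3.4 -1. ] M tool [-0.08 -0.17  0.58]
```

Call:
arm_command --pt "0 0 0 1 0" --pt "0 0 0 2 0" --pt "0 0 0 2 0"

```text
time: 26.2
tool_pos: [394.4, -256.9, 261.5]
tcp_rot: [-2.96, 1.048, -0.368]
contact_force: [0.7, -2.5, 0.2]
grip_width: 8.8
```

```bash
python3 chk.py
```

```text
tilt deg 29.97 az -0.368 yaw tool y -2.0962 q [-0.804, 0.358, 2.056, 0.724, 0.325, 0.67] p [394.4, -256.9, 261.5] t 26.2 w 8.8 F [0.7, -2.5, 0.2]
rot err in tool axes deg [102.22  -0.8    0.91] grip in lock [ 0.7  0.8 41.2] tip in lock [  0.7  -0.3 -18.8]
moved in old tool axes [91.49  0.48 -5.46] F tool [ 0.6  1.8 -1.8] M tool [-0.18 -0.13  0.63]
```

Call:
arm_command --pt "0 0 0 -8 0" --pt "0 0 0 -16 0" --pt "0 0 0 -24 0" --pt "0 0 0 -32 0" --pt "0 0 0 -40 0" --pt "0 0 0 -48 0" --pt "0 0 0 -56 0" --pt "0 0 0 -64 0" --pt "0 0 0 -64 0"

```text
time: 27.1
tool_pos: [394.4, -256.7, 261.5]
tcp_rot: [2.206, 1.048, -0.367]
contact_force: [-1.3, -2.4, 0.3]
grip_width: 8.8
```

```bash
python3 chk.py
```

```text
tilt deg 29.96 az -0.367 yaw tool y -1.0719 q [-0.804, 0.358, 2.056, 0.724, 0.325, -0.448] p [394.4, -256.7, 261.5] t 27.1 w 8.8 F [-1.3, -2.4, 0.3]
rot err in tool axes deg [38.18 -1.01  0.29] grip in lock [ 0.6  1.  41.1] tip in lock [  0.6  -0.1 -18.8]
moved in old tool axes [91.49  0.4  -5.6 ] F tool [-0.4  1.5  2.3] M tool [-0.02 -0.43  0.02]
```

Call:
arm_command --pt "0 0 0 -8 0" --pt "0 0 0 -16 0" --pt "0 0 0 -24 0" --pt "0 0 0 -32 0" --pt "0 0 0 -37 0" --pt "0 0 0 -41 0" --pt "0 0 0 -44 0" --pt "0 0 0 -44 0"

```text
time: 27.9
tool_pos: [394.3, -256.5, 261.4]
tcp_rot: [1.442, 1.048, -0.366]
contact_force: [-0.8, -0.4, 0.4]
grip_width: 8.9
```

```bash
python3 chk.py
```

```text
tilt deg 29.93 az -0.366 yaw tool y -0.2179 q [-0.804, 0.357, 2.056, 0.725, 0.325, -1.212] p [394.3, -256.5, 261.4] t 27.9 w 8.9 F [-0.8, -0.4, 0.4]
rot err in tool axes deg [-5.63 -0.99 -0.13] grip in lock [ 0.4  1.3 41.1] tip in lock [  0.3   0.2 -18.9]
moved in old tool axes [91.5   0.23 -5.77] F tool [-0.6 -0.4  0.6] M tool [ 0.06 -0.28 -0.27]
```

Call:
arm_command --pt "0 0 0 -1 0" --pt "0 0 0 -2 0" --pt "0 0 0 -2.5 0" --pt "0 0 0 -2.5 0"

```text
time: 28.3
tool_pos: [394.3, -256.5, 261.4]
tcp_rot: [1.399, 1.048, -0.366]
contact_force: [-0.7, -1.7, -0.3]
grip_width: 8.8
```

```bash
python3 chk.py
```

```text
tilt deg 29.93 az -0.366 yaw tool y -0.1684 q [-0.804, 0.357, 2.056, 0.725, 0.325, -1.256] p [394.3, -256.5, 261.4] t 28.3 w 8.8 F [-0.7, -1.7, -0.3]
rot err in tool axes deg [-8.11 -0.98 -0.16] grip in lock [ 0.4  1.3 41.1] tip in lock [  0.3   0.3 -18.9]
moved in old tool axes [91.5   0.2  -5.79] F tool [ 0.3 -0.5  1.8] M tool [ 0.   -0.24 -0.19]
```

Call:
arm_command --pt "0 0 0 -1 0" --pt "0 0 0 -2.5 0" --pt "0 0 0 -2.5 0"

```text
time: 28.6
tool_pos: [394.3, -256.5, 261.4]
tcp_rot: [1.355, 1.048, -0.366]
contact_force: [-1.5, -2.9, 1.6]
grip_width: 8.7
```

```bash
python3 chk.py
```

```text
tilt deg 29.93 az -0.366 yaw tool y -0.1178 q [-0.804, 0.358, 2.056, 0.725, 0.325, -1.3] p [394.3, -256.5, 261.4] t 28.6 w 8.7 F [-1.5, -2.9, 1.6]
rot err in tool axes deg [-10.65  -0.98  -0.18] grip in lock [ 0.3  1.3 41.1] tip in lock [  0.3   0.2 -18.9]
moved in old tool axes [91.51  0.19 -5.77] F tool [-1.6 -0.3  3.3] M tool [ 0.2  -0.34 -0.22]
```

Call:
arm_command --pt "0 0 0 5 0" --pt "0 0 0 10.5 0" --pt "0 0 0 10.5 0"

```text
time: 28.9
tool_pos: [394.1, -256.3, 261.2]
tcp_rot: [1.54, 1.049, -0.365]
contact_force: [-1.9, -0.4, 0.9]
grip_width: 8.8
```

```bash
python3 chk.py
```

```text
tilt deg 29.89 az -0.365 yaw tool y -0.3288 q [-0.804, 0.358, 2.057, 0.725, 0.326, -1.116] p [394.1, -256.3, 261.2] t 28.9 w 8.8 F [-1.9, -0.4, 0.9]
rot err in tool axes deg [-0.11 -0.96 -0.12] grip in lock [ 0.   1.5 41.1] tip in lock [ -0.1   0.5 -18.9]
moved in old tool axes [ 9.153e+01 -5.000e-02 -5.930e+00] F tool [-1.6 -1.   1. ] M tool [-0.02 -0.21 -0.33]
```

Call:
arm_command --pt "-0.1 0.03 0.03 0 0" --pt "-0.4 0.04 0.05 0 0" --pt "-0.7 0.04 0.05 0 0" --pt "-1.0 0.04 0.06 0 0"

```text
time: 29.3
tool_pos: [389.5, -255.0, 270.3]
tcp_rot: [1.54, 1.049, -0.364]
contact_force: [-0.4, -0.5, -0.6]
grip_width: 8.6
```

```bash
python3 chk.py
```

```text
tilt deg 29.88 az -0.364 yaw tool y -0.3279 q [-0.811, 0.333, 2.059, 0.688, 0.346, -1.083] p [389.5, -255.0, 270.3] t 29.3 w 8.6 F [-0.4, -0.5, -0.6]
rot err in tool axes deg [-0.16 -0.93 -0.14] grip in lock [ 0.3  1.3 51.4] tip in lock [ 0.2  0.4 -8.6]
moved in old tool axes [81.25  0.26 -5.52] F tool [ 0.5 -0.5  0.6] M tool [ 0.02  0.07 -0.3 ]
```

Coming out freely. Continue out.

Call:
arm_command --pt "-0.5 0.01 0.01 0 0" --pt "-1.2 0.01 0.01 0 0" --pt "-3 0 0.03 0 0" --pt "-6 0 0.05 0 0" --pt "-10 0 0.1 0 0" --pt "-14 0 0 0 0" --pt "-14 0 0 0 0"

```text
time: 30.0
tool_pos: [323.2, -229.7, 396.2]
tcp_rot: [1.53, 1.042, -0.373]
contact_force: [0.4, -0.2, -0.2]
grip_width: 8.4
```

```bash
python3 chk.py
python3 - <<'E'
from plant import bot
import cv2
d=bot.capture("side"); cv2.imwrite("pics/side8.png",cv2.resize(d["frame"][100:220,180:330],None,fx=5,fy=5,interpolation=cv2.INTER_CUBIC))
d=bot.capture("wrist"); cv2.imwrite("pics/wrist8.png",d["frame"])
E
```

```text
tilt deg 30.29 az -0.373 yaw tool y -0.3256 q [-0.905, 0.002, 2.034, 0.418, 0.682, -0.843] p [323.2, -229.7, 396.2] t 30.0 w 8.4 F [0.4, -0.2, -0.2]
rot err in tool axes deg [-0.27 -1.21  0.27] grip in lock [  3.    2.9 195.8] tip in lock [  3.3   1.6 135.8]
moved in old tool axes [-63.21   1.17  -5.6 ] F tool [0.4 0.3 0. ] M tool [-0.01 -0.02 -0.31]
```

View pics/side8.png

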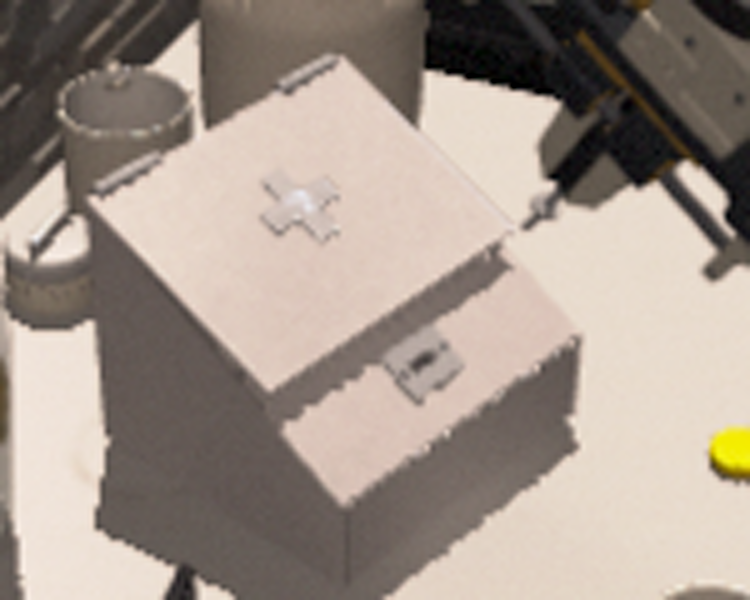

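View pics/wrist8.png

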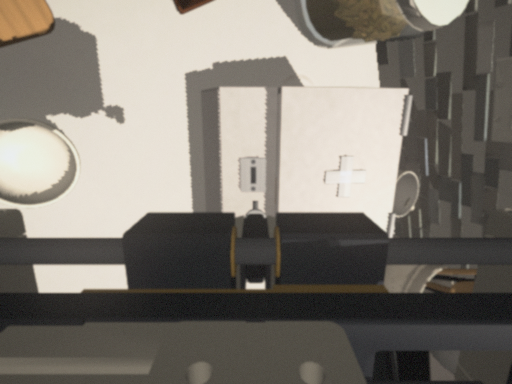

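Run:
```python
from rows import *
o=bot.get_obs();q=np.array(o["joint_positions"]);R=Rm(o["tcp_rot"]);p=np.array(o["tool_pos"])
Rt=R@Ro.from_euler('x',-28,degrees=True).as_matrix()
def run(z,r):
    qq=q.copy(); w=[p,(300,-180,600)]
    for a in np.arange(-.3,2.7,.25): w.append((r*np.cos(a),r*np.sin(a),z))
    for i,x in enumerate(w):
        qq,e=ik(qq,np.array(x,float),R if i<2 else Rt,500); print(np.round(x,0),qq.round(2).tolist(),np.abs(e[:3]).max().round(0),np.degrees(np.linalg.norm(e[3:])/500).round(1))
run(680,330)
```

```text
[ 324. -230.  393.] [-0.91, 0.0, 2.04, 0.42, 0.68, -0.85] 0.0 0.0
[ 300 -180  600] [-0.86, -0.23, 1.66, 0.25, 1.24, -0.56] 0.0 0.0
[315. -98. 680.] [-0.58, -0.25, 1.47, 0.11, 1.41, -0.73] 0.0 0.0
[330. -16. 680.] [-0.26, -0.24, 1.46, -0.05, 1.4, -0.42] 0.0 0.0
[323.  66. 680.] [0.06, -0.22, 1.45, -0.21, 1.43, -0.12] 0.0 0.0
[297. 144. 680.] [0.37, -0.2, 1.43, -0.34, 1.5, 0.16] 0.0 0.0
[252. 213. 680.] [0.66, -0.16, 1.41, -0.44, 1.6, 0.42] 0.0 0.0
[192. 268. 680.] [0.93, -0.13, 1.38, -0.51, 1.72, 0.65] 0.0 0.0
[120. 308. 680.] [1.19, -0.09, 1.35, -0.54, 1.84, 0.87] 0.0 0.0
[ 40. 328. 680.] [1.43, -0.06, 1.32, -0.55, 1.95, 1.08] 0.0 0.0
[-43. 327. 680.] [1.67, -0.03, 1.29, -0.53, 2.07, 1.29] 0.0 0.0
[-122.  307.  680.] [1.89, 0.0, 1.26, -0.49, 2.17, 1.51] 0.0 0.0
[-194.  267.  680.] [2.1, 0.02, 1.24, -0.41, 2.26, 1.74] 0.0 0.0
[-254.  210.  680.] [2.32, 0.03, 1.23, -0.31, 2.33, 1.99] 0.0 0.0
```

Run:
```python
from rows import *
arc=lambda a,b,r,z:[(r*np.cos(x),r*np.sin(x),z) for x in np.linspace(a,b,4)]
rows([(300,-180,620)]+arc(-.3,.6,320,680),-28,opening=0,step=50)
```

```text
[[-4.34, 1.6, -0.71, -2.0, 0], [-8.68, 3.21, -1.41, -4.0, 0], [-13.02, 4.81, -2.12, -6.0, 0], [-17.36, 6.41, -2.82, -8.0, 0], [-21.69, 8.02, -3.53, -10.0, 0], [-23.85, 8.38, -6.25, -12.0, 0], [-26.0, 8.74, -8.96, -14.0, 0], [-28.16, 9.1, -11.68, -16.0, 0], [-28.67, 8.37, -16.37, -18.0, 0], [-29.19, 7.64, -21.07, -20.0, 0]]
[[-30.37, 5.74, -25.3, -22.0, 0], [-31.55, 3.83, -29.52, -24.0, 0], [-33.29, 0.93, -32.9, -26.0, 0], [-35.04, -1.98, -36.27, -28.0, 0]]
```

Call:
arm_command --pt "-4.3 1.6 -0.7 -3 0" --pt "-8.7 3.2 -1.4 -6 0" --pt "-13 4.8 -2.1 -9 0" --pt "-17.4 6.4 -2.8 -12 0" --pt "-21.7 8 -3.5 -15 0" --pt "-23.8 8.4 -6.2 -18 0" --pt "-26 8.7 -9 -21 0" --pt "-28.2 9.1 -11.7 -24 0" --pt "-28.7 8.4 -16.4 -26 0" --pt "-29.2 7.6 -21 -28 0"

```text
time: 31.1
tool_pos: [319.7, -5.3, 679.3]
tcp_rot: [1.051, 1.049, -0.369]
contact_force: [0.1, 0.1, -2.0]
grip_width: 8.8
```

Run:
```python
from rows import *
tilt()
arc=lambda a,b,r,z:[(r*np.cos(x),r*np.sin(x),z) for x in np.linspace(a,b,7)]
rows(arc(.1,1.6,310,690),0,opening=0,step=50)
```

```text
tilt deg 29.9 az -0.369 yaw tool y 0.2151 q [-0.226, -0.257, 1.473, -0.072, 1.408, -0.384] p [319.7, -5.3, 679.3] t 31.1 w 8.8 F [0.1, 0.1, -2.0]
[[-2.1, 0.17, -3.33, 0.0, 0], [-3.18, 0.13, -7.04, 0.0, 0], [-4.26, 0.1, -10.75, 0.0, 0], [-5.7, -0.8, -14.22, 0.0, 0], [-7.14, -1.69, -17.7, 0.0, 0], [-8.85, -3.39, -20.71, 0.0, 0], [-10.56, -5.09, -23.73, 0.0, 0], [-12.44, -7.49, -26.11, 0.0, 0], [-14.32, -9.9, -28.49, 0.0, 0], [-16.25, -12.85, -30.08, 0.0, 0]]
[[-18.17, -15.8, -31.66, 0.0, 0], [-20.03, -19.11, -32.36, 0.0, 0], [-21.88, -22.43, -33.06, 0.0, 0]]
```

Call:
arm_command --pt "-2.5 0.2 -5 0 0" --pt "-4.3 0.1 -10.7 0 0" --pt "-5.7 -0.8 -14.2 0 0" --pt "-7.2 -1.7 -17.7 0 0" --pt "-8.9 -3.4 -20.7 0 0" --pt "-10.6 -5.1 -23.7 0 0" --pt "-12.5 -7.5 -26.1 0 0" --pt "-14.5 -10 -28.5 0 0" --pt "-18 -15.8 -31.6 0 0" --pt "-20 -19 -32.3 0 0"

```text
time: 32.1
tool_pos: [41.1, 305.4, 688.4]
tcp_rot: [1.042, 1.048, -0.375]
contact_force: [0.6, 0.7, -0.5]
grip_width: 8.9
```

Run:
```python
from rows import *
tilt()
arc=lambda a,b,r,z:[(r*np.cos(x),r*np.sin(x),z) for x in np.linspace(a,b,7)]
rows(arc(1.35,2.7,320,710),0,opening=0,step=50)
```

```text
tilt deg 29.97 az -0.375 yaw tool y 0.2178 q [1.411, -0.1, 1.329, -0.559, 1.972, 1.05] p [41.1, 305.4, 688.4] t 32.1 w 8.9 F [0.6, 0.7, -0.5]
[[-0.65, 3.62, 0.14, 0.0, 0], [-2.38, 0.55, -0.55, 0.0, 0], [-4.11, -2.52, -1.25, 0.0, 0], [-5.69, -5.74, -1.16, 0.0, 0], [-7.27, -8.97, -1.08, 0.0, 0], [-8.63, -12.18, -0.23, 0.0, 0], [-9.98, -15.4, 0.63, 0.0, 0], [-11.04, -18.44, 2.22, 0.0, 0], [-12.09, -21.49, 3.8, 0.0, 0], [-12.8, -24.21, 6.04, 0.0, 0]]
[[-13.5, -26.93, 8.27, 0.0, 0], [-13.82, -29.19, 11.05, 0.0, 0], [-14.14, -31.45, 13.82, 0.0, 0]]
```

Call:
arm_command --pt "-2.4 -2 -0.5 0 0" --pt "-4.1 -5 -1.2 0 0" --pt "-5.7 -9 -1.1 0 0" --pt "-8.6 -12.2 -0.2 0 0" --pt "-10 -15.4 0.6 0 0" --pt "-11 -18.5 2.2 0 0" --pt "-12.1 -21.5 3.8 0 0" --pt "-12.8 -24.2 6 0 0" --pt "-13.8 -28 9.5 0 0" --pt "-15 -31.4 13.8 0 0"

```text
time: 33.1
tool_pos: [-290.4, 145.3, 714.8]
tcp_rot: [1.04, 1.043, -0.377]
contact_force: [-1.1, 0.6, -0.3]
grip_width: 8.7
```

Run:
```python
from rows import *
tilt()
rows([(-260,150,800),(-180,150,1000)],0,opening=0,step=50)
o=bot.get_obs();q0=o["joint_positions"];p0=np.array(o["tool_pos"]);R0=Rm(o["tcp_rot"])
for W in(500,1500):
  for d in [(-260,150,800),(-250,150,850),(-220,150,900),(-200,140,950)]:
    q,e=ik(q0,np.array(d,float),R0,W);pp,RR=fk(q,LL);x=RR[:,0]
    print(W,d,q.round(2).tolist(),pp.round(0).tolist(),np.degrees(np.arccos(-x[2])).round(1),np.arctan2(x[1],x[0]).round(2))
```

```text
tilt deg 30.24 az -0.377 yaw tool y 0.2196 q [2.498, 0.04, 1.124, -0.217, 2.478, 2.208] p [-290.4, 145.3, 714.8] t 33.1 w 8.7 F [-1.1, 0.6, -0.3]
[[-3.01, 3.23, 1.0, 0.0, 0], [-6.02, 6.46, 1.99, 0.0, 0], [-8.73, 9.61, 3.15, 0.0, 0], [-11.44, 12.75, 4.32, 0.0, 0], [-14.14, 15.9, 5.48, 0.0, 0], [-16.85, 19.04, 6.64, 0.0, 0], [-19.55, 22.18, 7.8, 0.0, 0]]
500 (-260, 150, 800) [2.43, 0.05, 0.89, -0.37, 2.66, 1.99] [-258.0, 152.0, 791.0] 29.8 -0.37
500 (-250, 150, 850) [2.39, 0.04, 0.85, -0.46, 2.66, 1.86] [-239.0, 160.0, 809.0] 28.3 -0.31
500 (-220, 150, 900) [2.28, 0.01, 0.79, -0.65, 2.66, 1.58] [-194.0, 171.0, 836.0] 28.2 -0.23
500 (-200, 140, 950) [2.17, 0.0, 0.69, -0.89, 2.66, 1.23] [-149.0, 175.0, 872.0] 29.7 -0.15
1500 (-260, 150, 800) [2.43, 0.05, 0.9, -0.36, 2.66, 1.99] [-257.0, 152.0, 789.0] 30.2 -0.38
1500 (-250, 150, 850) [2.37, 0.03, 0.9, -0.44, 2.66, 1.87] [-236.0, 162.0, 798.0] 30.0 -0.37
1500 (-220, 150, 900) [2.24, -0.0, 0.87, -0.6, 2.66, 1.6] [-187.0, 176.0, 819.0] 29.9 -0.36
1500 (-200, 140, 950) [2.09, -0.04, 0.81, -0.78, 2.66, 1.28] [-136.0, 180.0, 848.0] 30.0 -0.35
```

Run:
```python
from rows import *
o=bot.get_obs();q0=o["joint_positions"];p0=np.array(o["tool_pos"]);R0=Rm(o["tcp_rot"])
for W in(300,800):
  for d in [(-290,145,850),(-290,145,950),(-320,100,850),(-320,100,950),(-350,50,900),(-350,150,950),(-400,150,950),(-400,100,950),(-450,100,900)]:
    q,e=ik(q0,np.array(d,float),R0,W);pp,RR=fk(q,LL);x=RR[:,0]
    print(W,d,q.round(2).tolist(),pp.round(0).tolist(),np.degrees(np.arccos(-x[2])).round(1),np.arctan2(x[1],x[0]).round(2))
```

```text
300 (-290, 145, 850) [2.49, 0.11, 0.75, -0.39, 2.66, 2.01] [-281.0, 150.0, 813.0] 25.3 -0.23
300 (-290, 145, 950) [2.48, 0.15, 0.51, -0.78, 2.66, 1.59] [-258.0, 165.0, 868.0] 25.7 0.18
300 (-320, 100, 850) [2.53, 0.1, 0.77, -0.19, 2.66, 2.23] [-295.0, 129.0, 808.0] 23.1 -0.39
300 (-320, 100, 950) [2.53, 0.12, 0.59, -0.36, 2.66, 2.04] [-282.0, 133.0, 850.0] 17.3 -0.02
300 (-350, 50, 900) [2.53, 0.1, 0.69, 0.05, 2.66, 2.45] [-298.0, 111.0, 827.0] 18.0 -0.69
300 (-350, 150, 950) [2.53, 0.22, 0.47, -0.54, 2.66, 1.87] [-311.0, 167.0, 849.0] 20.6 0.13
300 (-400, 150, 950) [2.53, 0.27, 0.43, -0.32, 2.66, 2.09] [-344.0, 174.0, 836.0] 16.1 -0.06
300 (-400, 100, 950) [2.53, 0.22, 0.5, -0.02, 2.66, 2.37] [-338.0, 145.0, 837.0] 13.4 -0.58
300 (-450, 100, 900) [2.53, 0.29, 0.49, 0.14, 2.66, 2.53] [-377.0, 159.0, 813.0] 17.5 -0.83
800 (-290, 145, 850) [2.46, 0.09, 0.85, -0.35, 2.66, 2.04] [-276.0, 154.0, 792.0] 29.0 -0.35
800 (-290, 145, 950) [2.38, 0.08, 0.8, -0.48, 2.66, 1.84] [-249.0, 173.0, 812.0] 27.8 -0.28
800 (-320, 100, 850) [2.53, 0.09, 0.87, -0.25, 2.66, 2.18] [-291.0, 131.0, 786.0] 28.7 -0.37
800 (-320, 100, 950) [2.53, 0.08, 0.84, -0.29, 2.66, 2.14] [-284.0, 129.0, 797.0] 26.9 -0.32
800 (-350, 50, 900) [2.53, 0.08, 0.86, -0.24, 2.66, 2.19] [-286.0, 127.0, 790.0] 27.6 -0.37
800 (-350, 150, 950) [2.5, 0.16, 0.75, -0.33, 2.66, 2.07] [-309.0, 163.0, 796.0] 27.1 -0.3
800 (-400, 150, 950) [2.53, 0.22, 0.69, -0.28, 2.66, 2.15] [-342.0, 169.0, 787.0] 26.8 -0.32
800 (-400, 100, 950) [2.53, 0.18, 0.74, -0.26, 2.66, 2.17] [-326.0, 156.0, 790.0] 26.7 -0.34
800 (-450, 100, 900) [2.53, 0.25, 0.69, -0.23, 2.66, 2.2] [-358.0, 176.0, 777.0] 27.4 -0.38
```

```bash
cat > to.py <<'E'
import sys
from rows import *
tilt()
o=bot.get_obs();R=Rm(o["tcp_rot"])
for a in sys.argv[1:]:
    w=np.array([float(v) for v in a.split(",")]); print(a,"->",((R.T@(w-np.array(o["tool_pos"])))/10).round(2).tolist())
E
python3 to.py=x 2>/dev/null; python3 to.py -400,100,950 -340,120,850
```

```text
tilt deg 30.24 az -0.377 yaw tool y 0.2196 q [2.498, 0.04, 1.124, -0.217, 2.478, 2.208] p [-290.4, 145.3, 714.8] t 33.1 w 8.7 F [-1.1, 0.6, -0.3]
-400,100,950 -> [-24.61, -0.31, 9.38]
-340,120,850 -> [-13.53, 1.01, 5.44]
```

Call:
arm_command --pt "-5 0.4 2 0 0" --pt "-9 0.7 3.8 0 0" --pt "-13.5 1 5.4 0 0" --pt "-18 0.6 7 0 0" --pt "-24.6 -0.3 9.4 0 0" --pt "-24.6 -0.3 9.4 0 0"

```text
time: 33.7
tool_pos: [-313.9, 145.9, 779.9]
tcp_rot: [1.04, 1.067, -0.377]
contact_force: [-0.6, 0.3, -0.5]
grip_width: 8.9
```

```bash
python3 to.py -400,100,1000 -450,100,1100
```

```text
tilt deg 28.84 az -0.377 yaw tool y 0.2137 q [2.53, 0.135, 0.829, -0.243, 2.657, 2.188] p [-313.9, 145.9, 779.9] t 33.7 w 8.9 F [-0.6, 0.3, -0.5]
-400,100,1000 -> [-22.33, 0.61, 8.99]
-450,100,1100 -> [-33.33, 0.33, 10.96]
```

Call:
arm_command --pt "-12 0.6 5 0 0" --pt "-22 0.6 9 0 0" --pt "-33 0.3 11 0 0" --pt "-33 0.3 11 0 0" --pt "-33 0.3 11 0 0"

```text
time: 34.2
tool_pos: [-316.1, 147.5, 787.0]
tcp_rot: [1.05, 1.095, -0.366]
contact_force: [0.3, 1.7, -1.1]
grip_width: 8.8
```

```bash
python3 to.py -400,100,1000 -300,150,1000 -200,130,850
```

```text
tilt deg 27.27 az -0.366 yaw tool y 0.2077 q [2.53, 0.144, 0.793, -0.242, 2.657, 2.186] p [-316.1, 147.5, 787.0] t 34.2 w 8.8 F [0.3, 1.7, -1.1]
-400,100,1000 -> [-21.75, 0.04, 8.59]
-300,150,1000 -> [-18.29, 9.96, 4.78]
-200,130,850 -> [-0.35, 12.6, 4.33]
```

```bash
python3 to.py -276,110,850 -246,88,900 -206,58,930 -166,28,950
```

```text
tilt deg 27.27 az -0.366 yaw tool y 0.2077 q [2.53, 0.144, 0.793, -0.242, 2.657, 2.186] p [-316.1, 147.5, 787.0] t 34.2 w 8.8 F [0.3, 1.7, -1.1]
-276,110,850 -> [-3.27, 5.4, 5.48]
-246,88,900 -> [-6.07, 9.66, 9.06]
-206,58,930 -> [-6.54, 13.88, 13.06]
-166,28,950 -> [-6.11, 17.7, 16.84]
```

Call:
arm_command --pt "-3.3 5.4 5.5 0 0" --pt "-6 9.6 9 0 0" --pt "-6.5 14 13 0 0" --pt "-6 17.7 16.8 0 0" --pt "-6 17.7 16.8 0 0"

```text
time: 34.7
tool_pos: [-200.1, 68.0, 796.5]
tcp_rot: [1.084, 1.119, -0.327]
contact_force: [0.2, -1.1, -0.5]
grip_width: 8.6
```

```bash
python3 to.py -276,110,850 -246,88,900 -206,58,930 -166,28,950
```

```text
tilt deg 25.9 az -0.327 yaw tool y 0.2043 q [2.53, -0.13, 1.036, -0.266, 2.657, 2.161] p [-200.1, 68.0, 796.5] t 34.7 w 8.6 F [0.2, -1.1, -0.5]
-276,110,850 -> [-8.54, -4.0, -3.86]
-246,88,900 -> [-11.49, 0.23, -0.36]
-206,58,930 -> [-12.12, 4.44, 3.63]
-166,28,950 -> [-11.84, 8.26, 7.41]
```

```bash
cat > sim.py <<'E'
from rows import *
def simcall(q,rows_,W,step=50):
    q=np.array(q,float); p0,R0=fk(q,LL); cur=p0.copy()
    for r in rows_:
        tgt=p0+R0@(np.array(r[:3])*10); Rt=R0@Ro.from_euler('x',r[3],degrees=True).as_matrix()
        pc,_=fk(q,LL); d=tgt-pc; n=np.linalg.norm(d)
        if n>step: tgt=pc+d*step/n
        q,_=ik(q,tgt,Rt,W)
    return q
def tl(q):
    x=fk(q,LL)[1][:,0]; return np.degrees(np.arccos(-x[2])).round(2),np.arctan2(x[1],x[0]).round(3)
E
python3 - <<'E'
from sim import *
cases=[([2.53,.135,.829,-.243,2.657,2.188],[[-12,.6,5,0],[-22,.6,9,0]]+[[-33,.3,11,0]]*3,"27.27@-.366 q 2.53 .144 .793 -.242"),
([-.306,.355,.037,-.029,2.657,.002],[[-60,0,0,0]]*5,"8.94@-.413 q -.29 .293 .036"),
([-.2,.197,.037,-.089,2.657,.05],[[-15,-6,0,0],[-15,-10,0,0],[-15,-15,0,0],[-15,-20,0,0],[-15,-25,0,0]],"20.34@-.35 q .371 .121 .038 -.515"),
([2.53,.144,.793,-.242,2.657,2.186],[[-3.3,5.4,5.5,0],[-6,9.6,9,0],[-6.5,14,13,0],[-6,17.7,16.8,0],[-6,17.7,16.8,0]],"25.9@-.327 q 2.53 -.13 1.036 -.266")]
for q,r,s in cases:
    print(s)
    for W in(150,300,500,800,1200):
        a=simcall(q,r,W); print("  ",W,tl(a),a.round(3).tolist())
E
```

```text
27.27@-.366 q 2.53 .144 .793 -.242
   150 (np.float64(7.21), np.float64(-0.517)) [2.53, 0.245, 0.362, -0.026, 2.66, 2.358]
   300 (np.float64(22.24), np.float64(-0.271)) [2.53, 0.188, 0.646, -0.276, 2.66, 2.143]
   500 (np.float64(26.27), np.float64(-0.342)) [2.53, 0.172, 0.74, -0.257, 2.66, 2.169]
   800 (np.float64(27.81), np.float64(-0.364)) [2.53, 0.167, 0.774, -0.25, 2.66, 2.18]
   1200 (np.float64(28.37), np.float64(-0.371)) [2.53, 0.166, 0.786, -0.247, 2.66, 2.183]
8.94@-.413 q -.29 .293 .036
   150 (np.float64(14.65), np.float64(-0.262)) [-0.361, 0.225, 0.04, 0.051, 2.622, 0.018]
   300 (np.float64(9.47), np.float64(-0.379)) [-0.341, 0.229, 0.087, -0.014, 2.66, -0.02]
   500 (np.float64(6.98), np.float64(-0.416)) [-0.337, 0.218, 0.142, -0.021, 2.66, -0.022]
   800 (np.float64(6.01), np.float64(-0.435)) [-0.337, 0.213, 0.165, -0.022, 2.66, -0.023]
   1200 (np.float64(5.65), np.float64(-0.444)) [-0.336, 0.211, 0.173, -0.023, 2.66, -0.023]
20.34@-.35 q .371 .121 .038 -.515
   150 (np.float64(22.82), np.float64(-0.295)) [0.407, -0.035, 0.138, -0.572, 2.66, 0.18]
   300 (np.float64(17.46), np.float64(-0.325)) [0.242, -0.089, 0.286, -0.356, 2.66, 0.235]
   500 (np.float64(15.65), np.float64(-0.348)) [0.2, -0.103, 0.331, -0.308, 2.66, 0.242]
   800 (np.float64(14.94), np.float64(-0.359)) [0.184, -0.108, 0.348, -0.292, 2.66, 0.243]
   1200 (np.float64(14.67), np.float64(-0.363)) [0.179, -0.11, 0.354, -0.286, 2.66, 0.243]
25.9@-.327 q 2.53 -.13 1.036 -.266
   150 (np.float64(16.08), np.float64(0.331)) [2.53, -0.087, 0.684, -0.505, 2.66, 1.895]
   300 (np.float64(21.83), np.float64(-0.174)) [2.483, -0.111, 0.903, -0.383, 2.66, 1.998]
   500 (np.float64(25.06), np.float64(-0.303)) [2.46, -0.115, 0.982, -0.345, 2.66, 2.022]
   800 (np.float64(26.4), np.float64(-0.342)) [2.453, -0.115, 1.011, -0.332, 2.66, 2.032]
   1200 (np.float64(26.91), np.float64(-0.356)) [2.45, -0.115, 1.021, -0.328, 2.66, 2.035]
```

Run:
```python
from rows import *
o=bot.get_obs();R=Rm(o["tcp_rot"])
for w in [(-86,-123,250),(0,0,250),(-200,100,250),(150,-100,250)]: print(w,(R.T@np.array(w,float)/10).round(1))
```

```text
(-86, -123, 250) [-24.3  -0.4  16.1]
(0, 0, 250) [-22.5   9.7   5.1]
(-200, 100, 250) [-32.2  -6.5  -6.9]
(150, -100, 250) [-14.9  21.3  16.5]
```

Call:
arm_command --pt "-24 -0.4 16 0 0" --pt "-24 -0.4 16 0 0"

```text
time: 34.9
tool_pos: [-203.9, 69.3, 803.4]
tcp_rot: [1.083, 1.147, -0.329]
contact_force: [-0.8, 0.5, -0.5]
grip_width: 8.9
```

Call:
arm_command --pt "-22.5 9.7 5 0 0" --pt "-22.5 9.7 5 0 0"

```text
time: 35.1
tool_pos: [-191.1, 88.7, 817.6]
tcp_rot: [1.119, 1.168, -0.288]
contact_force: [0.0, 0.8, -0.4]
grip_width: 8.7
```

Call:
arm_command --pt "-32 -6.5 -7 0 0" --pt "-32 -6.5 -7 0 0"

```text
time: 35.3
tool_pos: [-231.9, 125.7, 828.4]
tcp_rot: [1.159, 1.187, -0.246]
contact_force: [-0.6, 0.4, -0.6]
grip_width: 8.9
```

```bash
python3 to.py -316,147,787
```

```text
tilt deg 22.01 az -0.246 yaw tool y 0.1946 q [2.441, -0.001, 0.808, -0.36, 2.657, 1.982] p [-231.9, 125.7, 828.4] t 35.3 w 8.9 F [-0.6, 0.4, -0.6]
-316,147,787 -> [0.59, -8.78, -3.86]
```

Call:
arm_command --pt "-24 -0.4 16 0 0" --pt "-24 -0.4 16 0 0"

```text
time: 35.5
tool_pos: [-238.6, 97.1, 828.4]
tcp_rot: [1.189, 1.208, -0.214]
contact_force: [0.2, -1.2, -1.1]
grip_width: 9.1
```

Call:
arm_command --pt "-24 -0.4 16 0 0" --pt "-24 -0.4 16 0 0"

```text
time: 35.7
tool_pos: [-227.2, 88.4, 834.2]
tcp_rot: [1.197, 1.235, -0.204]
contact_force: [0.8, 0.2, 0.5]
grip_width: 9.1
```

Call:
arm_command --pt "-24 -0.4 16 0 0" --pt "-24 -0.4 16 0 0"

```text
time: 35.9
tool_pos: [-216.0, 79.3, 840.1]
tcp_rot: [1.209, 1.264, -0.193]
contact_force: [-0.1, -0.3, -0.5]
grip_width: 8.9
```

Call:
arm_command --pt "-24 -0.4 16 0 0" --pt "-24 -0.4 16 0 0"

```text
time: 36.1
tool_pos: [-204.8, 70.0, 845.8]
tcp_rot: [1.221, 1.293, -0.18]
contact_force: [0.3, 0.1, -0.7]
grip_width: 9.0
```

```bash
python3 to.py -316,147,787
```

```text
tilt deg 15.92 az -0.18 yaw tool y 0.1829 q [2.53, -0.087, 0.812, -0.249, 2.657, 2.153] p [-204.8, 70.0, 845.8] t 36.1 w 9.0 F [0.3, 0.1, -0.7]
-316,147,787 -> [2.27, -10.72, -9.86]
```

Call:
arm_command --pt "-17 -14 25 0 0" --pt "-17 -14 25 0 0"

```text
time: 36.3
tool_pos: [-199.3, 61.3, 846.9]
tcp_rot: [1.147, 1.318, -0.257]
contact_force: [0.3, 0.7, -0.5]
grip_width: 8.6
```

Call:
arm_command --pt "-17 -14 25 0 0" --pt "-17 -14 25 0 0"

```text
time: 36.5
tool_pos: [-194.2, 52.9, 848.4]
tcp_rot: [1.054, 1.341, -0.352]
contact_force: [0.2, -1.2, -0.5]
grip_width: 8.9
```

```bash
python3 to.py -316,147,787
```

```text
tilt deg 13.16 az -0.352 yaw tool y 0.1765 q [2.53, -0.121, 0.824, -0.126, 2.657, 2.26] p [-194.2, 52.9, 848.4] t 36.5 w 8.9 F [0.2, -1.2, -0.5]
-316,147,787 -> [2.64, -11.35, -11.79]
```

Call:
arm_command --pt "-17 -14 25 0 0" --pt "-17 -14 25 0 0"

```text
time: 36.7
tool_pos: [-189.4, 44.5, 850.5]
tcp_rot: [0.938, 1.362, -0.471]
contact_force: [0.1, 0.9, -1.4]
grip_width: 8.8
```

Call:
arm_command --pt "-17 -14 25 0 0" --pt "-17 -14 25 0 0"

```text
time: 36.9
tool_pos: [-184.9, 36.1, 853.3]
tcp_rot: [0.793, 1.38, -0.618]
contact_force: [-0.1, -0.4, -0.4]
grip_width: 8.8
```

Call:
arm_command --pt "-24 -0.4 16 0 0" --pt "-24 -0.4 16 0 0"

```text
time: 37.1
tool_pos: [-174.4, 26.1, 858.6]
tcp_rot: [0.696, 1.407, -0.716]
contact_force: [0.2, 0.5, -1.1]
grip_width: 8.9
```

Call:
arm_command --pt "-24 -0.4 16 0 0" --pt "-24 -0.4 16 0 0"

```text
time: 37.3
tool_pos: [-163.6, 15.6, 863.6]
tcp_rot: [0.554, 1.432, -0.86]
contact_force: [-0.2, 0.6, 0.3]
grip_width: 8.9
```

```bash
python3 to.py -316,147,787
```

```text
tilt deg 7.95 az -0.86 yaw tool y 0.161 q [2.53, -0.191, 0.809, 0.073, 2.657, 2.436] p [-163.6, 15.6, 863.6] t 37.3 w 8.9 F [-0.2, 0.6, 0.3]
-316,147,787 -> [4.84, -13.46, -16.1]
```

Call:
arm_command --pt "-24 5 -1 0 0" --pt "-24 5 -1 0 0"

```text
time: 37.5
tool_pos: [-166.5, 25.5, 872.1]
tcp_rot: [0.527, 1.462, -0.887]
contact_force: [-0.9, -0.9, 0.5]
grip_width: 8.8
```

Call:
arm_command --pt "-24 5 -1 0 0" --pt "-24 5 -1 0 0"

```text
time: 37.7
tool_pos: [-166.0, 35.6, 879.6]
tcp_rot: [0.495, 1.491, -0.92]
contact_force: [-0.4, -0.1, -0.1]
grip_width: 8.8
```

Call:
arm_command --pt "-24 4 -1 0 0" --pt "-24 4 -1 0 0"

```text
time: 37.9
tool_pos: [-165.2, 43.8, 887.1]
tcp_rot: [0.441, 1.521, -0.974]
contact_force: [-0.3, 0.5, -0.5]
grip_width: 8.6
```

```bash
python3 to.py -316,147,787
```

```text
tilt deg 2.87 az -0.974 yaw tool y 0.1564 q [2.408, -0.147, 0.68, 0.026, 2.657, 2.274] p [-165.2, 43.8, 887.1] t 37.9 w 8.6 F [-0.3, 0.5, -0.5]
-316,147,787 -> [9.14, -13.5, -12.97]
```

Call:
arm_command --pt "-24 4 -1 0 0" --pt "-24 4 -1 0 0"

```text
time: 38.1
tool_pos: [-161.4, 50.6, 894.0]
tcp_rot: [0.296, 1.55, -1.119]
contact_force: [0.2, 0.5, -0.4]
grip_width: 9.0
```

```bash
python3 to.py -165,200,800
python3 - <<'E'
from rows import *
rows([(-150,150,830),(-40,310,760),(150,310,700),(300,200,650),(400,80,560)],0,opening=0,step=50)
E
```

```text
tilt deg 1.19 az -1.119 yaw tool y 0.1557 q [2.363, -0.14, 0.644, 0.015, 2.657, 2.22] p [-161.4, 50.6, 894.0] t 38.1 w 9.0 F [0.2, 0.5, -0.4]
-165,200,800 -> [9.12, 1.91, -15.0]
[[2.07, 0.88, -3.26, 0.0, 0], [4.15, 1.76, -6.51, 0.0, 0], [6.22, 2.63, -9.77, 0.0, 0], [7.58, 5.29, -12.62, 0.0, 0], [8.94, 7.96, -15.46, 0.0, 0], [10.3, 10.62, -18.31, 0.0, 0], [11.66, 13.28, -21.16, 0.0, 0], [13.02, 15.94, -24.01, 0.0, 0], [14.57, 20.62, -23.3, 0.0, 0], [16.11, 25.31, -22.6, 0.0, 0]]
[[17.65, 29.99, -21.89, 0.0, 0], [19.19, 34.67, -21.18, 0.0, 0], [20.53, 37.94, -17.91, 0.0, 0], [21.86, 41.21, -14.64, 0.0, 0], [23.2, 44.48, -11.37, 0.0, 0], [24.54, 47.75, -8.09, 0.0, 0], [26.86, 49.74, -4.79, 0.0, 0], [29.19, 51.74, -1.48, 0.0, 0], [31.52, 53.73, 1.82, 0.0, 0], [33.85, 55.72, 5.13, 0.0, 0]]
```

Call:
arm_command --pt "2 0.9 -3.3 0 0" --pt "4.2 1.8 -6.5 0 0" --pt "6.2 2.6 -9.8 0 0" --pt "8 6 -13.5 0 0" --pt "9.5 9 -16.5 0 0" --pt "11 12 -20 0 0" --pt "12.5 15.5 -23 0 0" --pt "14 19.5 -23.5 0 0" --pt "15.5 24 -22.8 0 0" --pt "17 28.5 -22 0 0"

```text
time: 39.1
tool_pos: [89.7, 308.9, 719.6]
tcp_rot: [0.179, 1.548, -1.236]
contact_force: [-0.1, 0.3, -0.6]
grip_width: 8.8
```

Run:
```python
from rows import *
tilt()
rows([(200,290,660),(340,150,580),(430,60,500),(490,10,420)],-0.4,opening=0,step=50)
```

```text
tilt deg 1.31 az -1.236 yaw tool y 0.1563 q [1.056, -0.086, 1.181, -0.019, 2.061, 0.891] p [89.7, 308.9, 719.6] t 39.1 w 8.8 F [-0.1, 0.3, -0.6]
[[2.03, 3.53, 1.15, -0.0, 0], [4.06, 7.05, 2.3, -0.1, 0], [6.09, 10.58, 3.45, -0.1, 0], [7.77, 12.9, 6.62, -0.1, 0], [9.45, 15.23, 9.78, -0.1, 0], [11.13, 17.55, 12.95, -0.2, 0], [12.81, 19.88, 16.11, -0.2, 0], [14.49, 22.2, 19.28, -0.2, 0], [16.55, 24.06, 21.8, -0.2, 0], [18.62, 25.93, 24.33, -0.3, 0]]
[[20.68, 27.79, 26.86, -0.3, 0], [22.75, 29.66, 29.38, -0.3, 0], [25.47, 31.36, 31.28, -0.3, 0], [28.18, 33.07, 33.18, -0.4, 0], [30.9, 34.77, 35.08, -0.4, 0]]
```

Call:
arm_command --pt "2 3.5 1.2 0 0" --pt "4 7 2.3 0 0" --pt "6 10.5 3.5 0 0" --pt "7.8 12.9 6.6 -0.2 0" --pt "9.5 15.2 9.8 -0.2 0" --pt "11.1 17.5 13 -0.4 0" --pt "12.8 19.9 16.1 -0.4 0" --pt "14.5 22.2 19.3 -0.4 0" --pt "16.5 24 21.8 -0.4 0" --pt "18.6 25.9 24.3 -0.4 0"

```text
time: 40.1
tool_pos: [385.1, 103.6, 538.7]
tcp_rot: [0.09, 1.548, -1.319]
contact_force: [-0.0, 0.8, -0.8]
grip_width: 9.0
```

Run:
```python
from rows import *
tilt()
rows([(480,20,430),(513.5,-11,360)],0,opening=0,step=50)
```

```text
tilt deg 1.28 az -1.319 yaw tool y 0.1624 q [0.078, 0.024, 1.556, -0.022, 1.557, -0.084] p [385.1, 103.6, 538.7] t 40.1 w 9.0 F [-0.0, 0.8, -0.8]
[[2.77, 2.0, 2.38, 0.0, 0], [5.55, 4.0, 4.77, 0.0, 0], [8.32, 5.99, 7.15, 0.0, 0], [11.1, 7.99, 9.54, 0.0, 0], [14.64, 9.39, 11.26, 0.0, 0], [18.18, 10.78, 12.98, 0.0, 0]]
```

Call:
arm_command --pt "2.8 2 2.4 0 0" --pt "5.5 4 4.8 0 0" --pt "8.3 6 7.2 0 0" --pt "11.1 8 9.5 0 0" --pt "14.6 9.4 11.2 0 0" --pt "18 10.8 12.9 0 0" --pt "18 10.8 12.9 0 0" --pt "18 10.8 12.9 0 0"

```text
time: 40.9
tool_pos: [513.1, -10.4, 360.8]
tcp_rot: [-0.073, 1.55, -1.482]
contact_force: [-0.7, -0.3, -0.6]
grip_width: 9.2
```

Run:
```python
from rows import *
import cv2,pickle
tilt()
o=bot.get_obs();R=Rm(o["tcp_rot"]);print("grip",(np.array(o["tool_pos"])+159.2*R[:,0]).round(2))
c=bot.capture("wrist");pickle.dump((o,c),open("w9.pkl","wb"));cv2.imwrite("pics/wrist9.png",c["frame"])
for n in("side","scene"):
    d=bot.capture(n); f=d["frame"][160:310,140:290] if n=="side" else d["frame"][100:250,150:300]
    cv2.imwrite(f"pics/{n}9.png",cv2.resize(f,None,fx=4,fy=4,interpolation=cv2.INTER_CUBIC))
rows([(513.7,-9.6,292)],0,opening=0,step=50)
```

```text
tilt deg 1.2 az -1.482 yaw tool y 0.1614 q [-0.164, 0.361, 1.626, -0.022, 1.15, -0.317] p [513.1, -10.4, 360.8] t 40.9 w 9.2 F [-0.7, -0.3, -0.6]
grip [513.36 -13.75 201.64]
[[3.56, 0.01, -0.08, 0.0, 0], [7.12, 0.02, -0.16, 0.0, 0]]
```

View pics/wrist9.png

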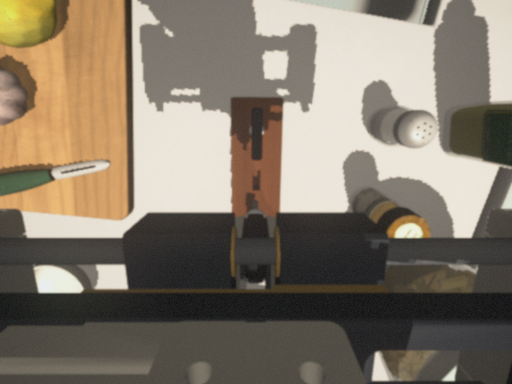

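View pics/side9.png

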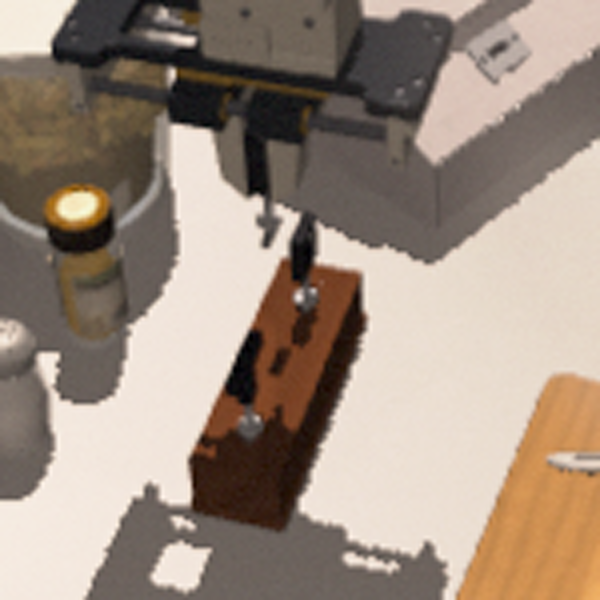

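View pics/scene9.png

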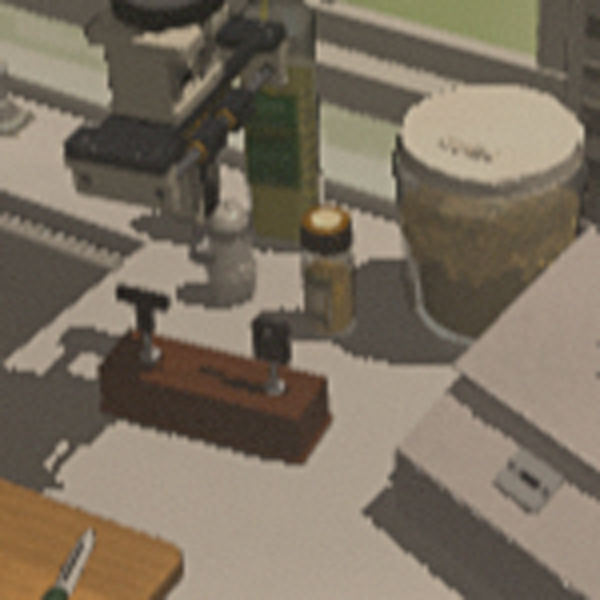

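Run:
```python
from wfit import *
import cv2
o,c=pickle.load(open("w9.pkl","rb"))
p=[514.4,-13,.162]
P=lambda l:np.array([p[0],p[1],0])+rz(p[2])@np.array(l,float)
for n,l in dict(slot=[0,0,45],s1=[-4,11,45],s2=[4,-11,45],Tc=[0,52,107],e1=[-26,83,45],e2=[26,83,45]).items(): print(n,wproj(o,c,P(l))[0].round(1))
cv2.imwrite("pics/w9z.png",cv2.resize(c["frame"][85:225,215:300],None,fx=5,fy=5,interpolation=cv2.INTER_CUBIC)[:600])
```

```text
slot [255.6 180.1]
s1 [251.8 169.8]
s2 [259.3 190.2]
Tc [255.6 134. ]
e1 [229.1  97.4]
e2 [282.3  97.4]
```

View pics/w9z.png

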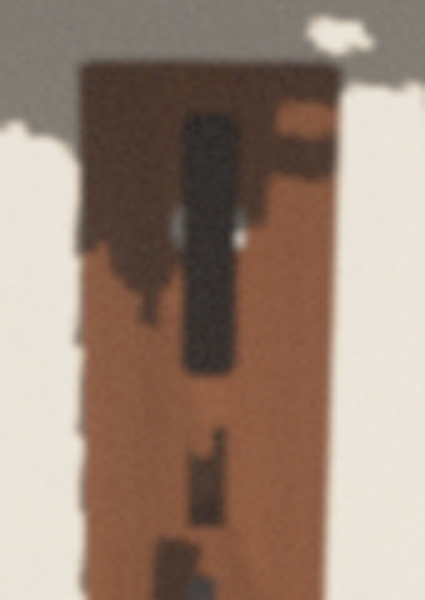

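Call:
arm_command --pt "3 0.1 -0.05 0 0" --pt "6 0.14 -0.08 0 0" --pt "8 0.14 -0.1 0 0" --pt "9 0.14 -0.1 0 0" --pt "9 0.14 -0.1 0 0" --pt "9 0.14 -0.1 0 0"

```text
time: 41.65
tool_pos: [515.5, -10.2, 274.6]
tcp_rot: [0.256, 1.547, -1.151]
contact_force: [0.7, -0.9, -0.0]
grip_width: 8.7
```

```bash
cat > pl.py <<'E'
from rows import *
import cv2,pickle
tilt()
o=bot.get_obs();R=Rm(o["tcp_rot"]);p=np.array(o["tool_pos"])
g=p+159.2*R[:,0]
print("grip",g.round(2),"block frame",(rz(.162).T@(g-[514.4,-13,0])).round(2),"M",np.round(R.T@np.array(o["moment"]),2))
E
python3 pl.py
python3 - <<'E'
from plant import bot
import cv2
for n in("side","scene"):
    d=bot.capture(n); f=d["frame"][195:295,165:265] if n=="side" else d["frame"][140:220,165:245]
    cv2.imwrite(f"pics/{n}10.png",cv2.resize(f,None,fx=6,fy=6,interpolation=cv2.INTER_CUBIC))
E
```

```text
tilt deg 1.39 az -1.151 yaw tool y 0.1634 q [-0.163, 0.467, 1.73, -0.025, 0.931, -0.311] p [515.5, -10.2, 274.6] t 41.65 w 8.7 F [0.7, -0.9, -0.0]
grip [517.03 -13.75 115.47] block frame [  2.47  -1.16 115.47] M [0.01 0.02 0.15]
```

View pics/side10.png

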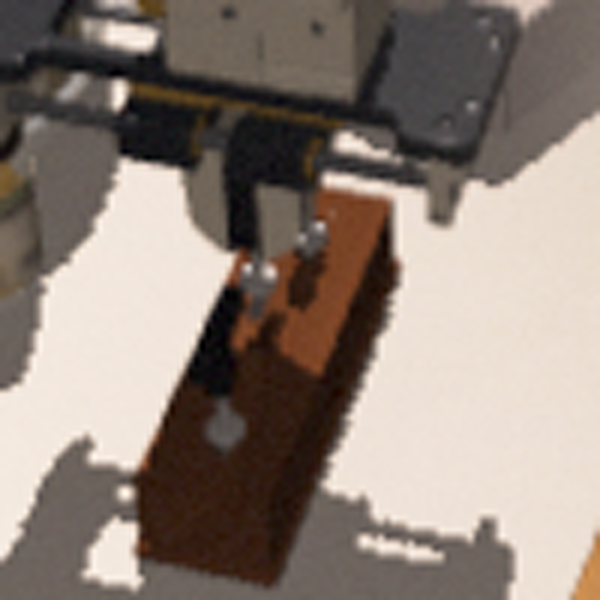

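View pics/scene10.png

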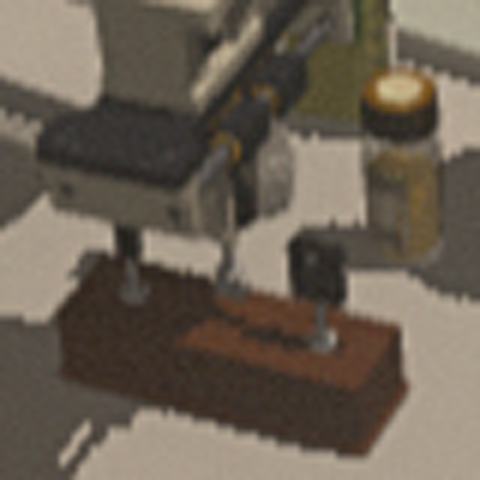

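Call:
arm_command --pt "0 -0.2 -0.15 0 0" --pt "0 -0.2 -0.15 0 0" --pt "0.5 -0.2 -0.15 0 0" --pt "1.0 -0.2 -0.15 0 0" --pt "1.4 -0.2 -0.15 0 0" --pt "1.4 -0.2 -0.15 0 0"

```text
time: 42.35
tool_pos: [513.2, -9.5, 259.8]
tcp_rot: [0.211, 1.547, -1.197]
contact_force: [-0.4, 0.9, -0.4]
grip_width: 8.8
```

```bash
python3 pl.py
```

```text
tilt deg 1.35 az -1.197 yaw tool y 0.1631 q [-0.162, 0.486, 1.75, -0.026, 0.894, -0.309] p [513.2, -9.5, 259.8] t 42.35 w 8.8 F [-0.4, 0.9, -0.4]
grip [514.56 -13.01 100.61] block frame [ 1.6000e-01 -4.0000e-02  1.0061e+02] M [-0.01 -0.02  0.08]
```

Call:
arm_command --pt "0.3 0 0 0 0" --pt "0.6 0 0 0 0" --pt "0.9 0 0 0 0" --pt "1.0 0 0 0 0"

```text
time: 42.75
tool_pos: [513.2, -9.7, 249.3]
tcp_rot: [0.187, 1.547, -1.22]
contact_force: [-0.8, -0.5, -1.1]
grip_width: 8.8
```

```bash
python3 pl.py
```

```text
tilt deg 1.34 az -1.22 yaw tool y 0.1631 q [-0.163, 0.501, 1.76, -0.027, 0.87, -0.309] p [513.2, -9.7, 249.3] t 42.75 w 8.8 F [-0.8, -0.5, -1.1]
grip [514.48 -13.22  90.18] block frame [ 4.000e-02 -2.300e-01  9.018e+01] M [-0.   -0.    0.06]
```

Call:
arm_command --pt "0.05 0 0 0 0" --pt "0.1 0 0 0 0" --pt "0.1 0 0 0 0"

```text
time: 43.05
tool_pos: [513.2, -9.7, 248.4]
tcp_rot: [0.193, 1.547, -1.215]
contact_force: [0.5, 0.1, -0.6]
grip_width: 8.9
```

```bash
python3 pl.py
```

```text
tilt deg 1.34 az -1.215 yaw tool y 0.1631 q [-0.163, 0.502, 1.76, -0.027, 0.867, -0.309] p [513.2, -9.7, 248.4] t 43.05 w 8.9 F [0.5, 0.1, -0.6]
grip [514.5  -13.21  89.29] block frame [ 7.000e-02 -2.300e-01  8.929e+01] M [ 0.02 -0.02  0.07]
```

Call:
arm_command --pt "0.05 0 0 0 0" --pt "0.1 0 0 0 0" --pt "0.1 0 0 0 0"

```text
time: 43.35
tool_pos: [513.2, -9.7, 248.3]
tcp_rot: [0.215, 1.547, -1.193]
contact_force: [-3.2, 0.6, 7.1]
grip_width: 8.9
```

```bash
python3 pl.py
python3 - <<'E'
from plant import bot
import cv2
for n in("side","scene"):
    d=bot.capture(n); f=d["frame"][195:295,165:265] if n=="side" else d["frame"][140:220,165:245]
    cv2.imwrite(f"pics/{n}11.png",cv2.resize(f,None,fx=6,fy=6,interpolation=cv2.INTER_CUBIC))
E
```

```text
tilt deg 1.36 az -1.193 yaw tool y 0.1633 q [-0.163, 0.503, 1.761, -0.027, 0.866, -0.309] p [513.2, -9.7, 248.3] t 43.35 w 8.9 F [-3.2, 0.6, 7.1]
grip [514.6  -13.24  89.15] block frame [ 0.16 -0.27 89.15] M [-0.03  0.1  -0.39]
```

View pics/side11.png

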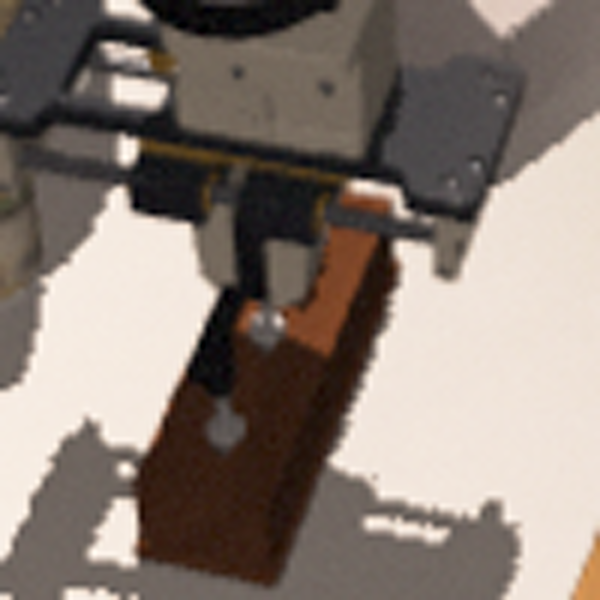

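View pics/scene11.png

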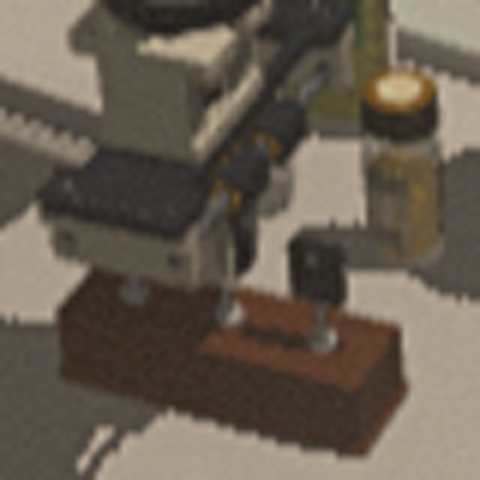

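Call:
arm_command --pt "-0.03 0 0 0 0.1" --pt "-0.03 0 0 0 0.25" --pt "-0.03 0 0 0 0.4" --pt "-0.03 0 0 0 0.5" --pt "-0.03 0 0 0 0.5" --pt "-0.03 0 0 0 0.5" --pt "-0.03 0 0 0 0.5" --pt "-0.03 0 0 0 0.5"

```text
time: 44.25
tool_pos: [513.2, -9.7, 248.6]
tcp_rot: [0.216, 1.547, -1.192]
contact_force: [-1.1, -0.9, 0.3]
grip_width: 45.9
```

```bash
python3 pl.py
```

```text
tilt deg 1.36 az -1.192 yaw tool y 0.1632 q [-0.163, 0.502, 1.761, -0.027, 0.867, -0.309] p [513.2, -9.7, 248.6] t 44.25 w 45.9 F [-1.1, -0.9, 0.3]
grip [514.6  -13.26  89.41] block frame [ 0.16 -0.29 89.41] M [-0.03  0.02  0.12]
```

Open 46 mm, key free. Lift straight up.

Call:
arm_command --pt "-1.5 0 0 0 0.5" --pt "-4 0 0 0 0.5" --pt "-8 0 0 0 0.5" --pt "-12 0 0 0 0.5" --pt "-16 0 0 0 0.5" --pt "-19 0 0 0 0.5" --pt "-19 0 0 0 0.5"

```text
time: 44.95
tool_pos: [511.9, -5.5, 443.1]
tcp_rot: [0.482, 1.541, -0.926]
contact_force: [0.5, -0.5, -0.3]
grip_width: 45.9
```

```bash
python3 pl.py
python3 - <<'E'
from plant import bot
import cv2
for n in("side","scene","wrist"):
    d=bot.capture(n); cv2.imwrite(f"pics/{n}12.png",d["frame"]); f=d["frame"][195:295,165:265] if n=="side" else d["frame"][140:220,165:245]
    if n!="wrist": cv2.imwrite(f"pics/{n}12z.png",cv2.resize(f,None,fx=6,fy=6,interpolation=cv2.INTER_CUBIC))
E
```

```text
tilt deg 1.68 az -0.926 yaw tool y 0.1634 q [-0.155, 0.285, 1.498, -0.021, 1.337, -0.313] p [511.9, -5.5, 443.1] t 44.95 w 45.9 F [0.5, -0.5, -0.3]
grip [514.69  -9.2  283.97] block frame [  0.89   3.7  283.97] M [-0.01 -0.06  0.15]
```

View pics/side12z.png

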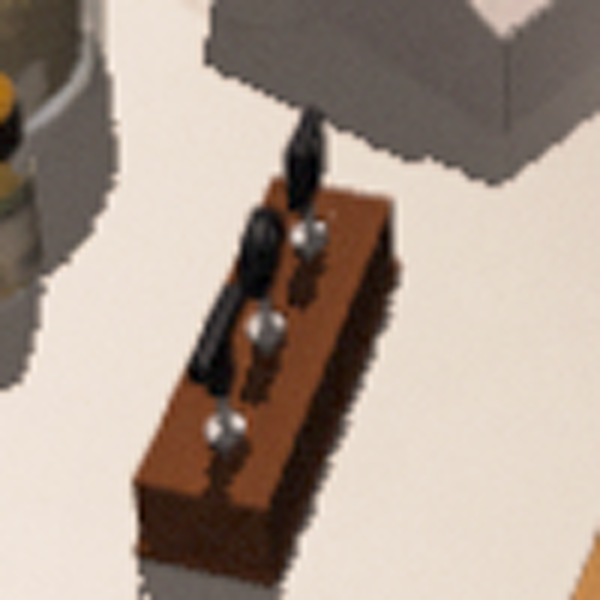

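View pics/scene12z.png

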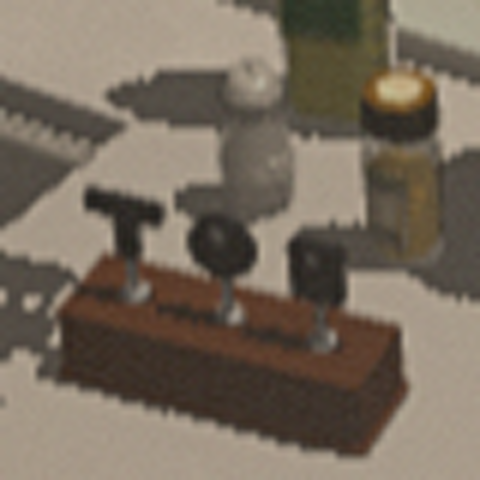

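View pics/side12.png

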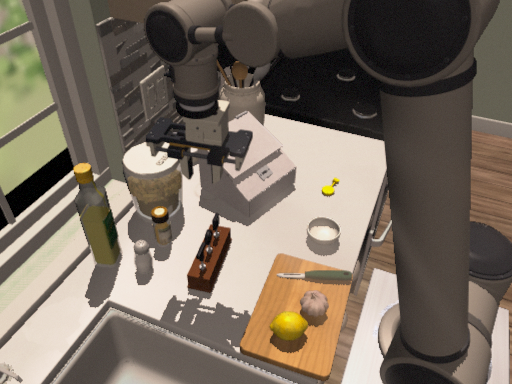

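View pics/wrist12.png

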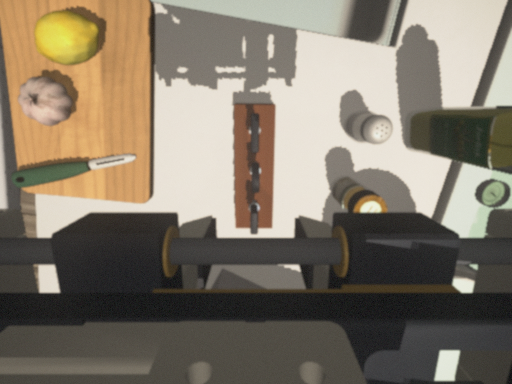

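Run:
```python
import cv2
f=cv2.imread("pics/scene12.png"); cv2.imwrite("pics/scene12b.png",cv2.resize(f[140:270,165:365],None,fx=4,fy=4,interpolation=cv2.INTER_CUBIC))
```

```text
(no output)
```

View pics/scene12b.png

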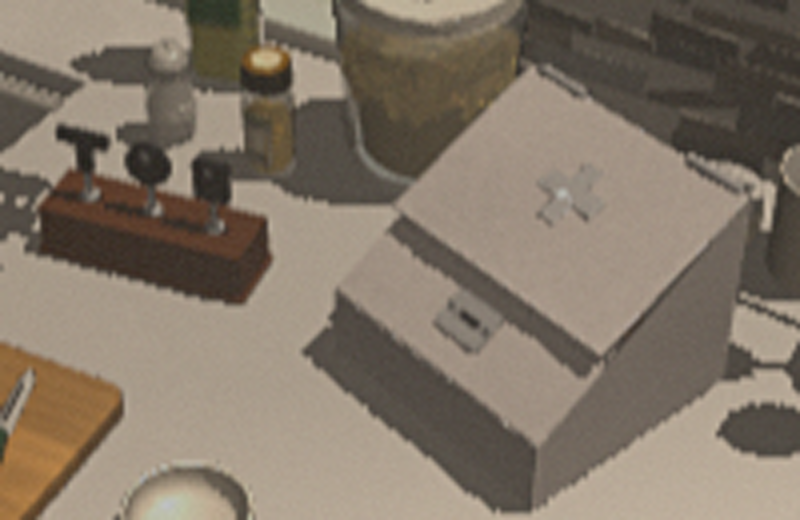

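The picture shows all three keys upright in the block with the round one in the middle. The lid is ajar (gap along the seam near (490,300)), the keyhole is home, and the shaker and jar have not moved. I'm handing in.

```bash
python3 -c "
from plant import bot
print(bot.close_job())"
```

```text
the job is handed in; nothing more can be done
None
```

I carried out the whole job and handed it in at about 45 s of the 66 s allowed. The hand-in gives no verdict. I took the round key from the middle slot, pushed it fully into the lock and turned it clockwise to its stop, which sprang the lid ajar. I then turned it home, drew it out freely and put it back in its slot.

**Last checks:**
- **Pictures:** the final views show the round key upright in the middle slot and the other two keys still standing. The lid is ajar, the keyhole is at home, and the salt shaker and spice jar look unmoved.
- **Key fully down:** the collar touched the block at the same height as when I picked the key up (grip point 89.2 mm against 89.3 mm), with about 7 N.
- **Forces:** the highest reading was about 22 N, briefly, when the collar met the lock plate; the stop and home torques stayed near 0.2 N m.

**Less certain:**
- **Tilting the tool:** moves can only turn the tool about its own axis. I got the 30° tilt for the lock, and took it out again, by pushing the arm against its reach and joint limits in free air. The first joint read 2.530 rad there, right at its stated limit of 2.53, and the third joint read about 0.036 against its stated 0.04 (rounded).
- **Plug stops:** I judged both ends from small torque rises, at about 102° and −10.6° of tool turn. That fits a 90° turn plus the key's play and some give, but I did not measure the plug's angle directly.
- **Key grip:** the tool stood 1.4° off vertical when I released the key, compared with 0.9° when I gripped it.

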